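Load the drying box with bud vases and open its vent

TASK

Pull up the recessed paddle in the lid of the drying box to trip its latch and raise the lid until it stands open. Put every bud vase on the bench into the box, standing upright on its floor, then shut the lid so that it latches, and after that open the vent by turning its handwheel a full turn anticlockwise as seen from above, until it stops. Place the vases, don't throw them about, and leave the other things on the bench where they are.

Things in the scene. Friction and masses are not known exactly. Their poses are not given: they have to be found in the camera images.
- dry_box: grey sheet-metal drying box, fixed, standing differently at each start. Origin: centre of its underside; x points from its front (robot side) to its hinged back, y to its left towards the vent wheel, z up. Open-topped shell 220 mm (x) by 260 mm (y), rim 107 mm above the bench; lid top at 139 mm when shut. A keeper 12 mm deep, 28 mm wide sits inside the middle of the front wall at the rim
- box_floor (a point): centre of the box's inner floor, 5 mm above the bench, where the vases go: flat, 210 mm (box x) by 250 mm (box y) between walls 5 mm thick and 102 mm high; axes as those of the box
- lid (a joint): lid angle, rad: 0 shut, 1.65 wide open (stop); front edge rises. Aluminium slab 220 (hinge to front) x 260 x 32 mm, 0.5 kg, hinged along the top of the box's back wall. Stiff hinge (0.8 N m friction): stays where left. Shut, it is latched and will not rise unless the paddle is pulled; pressed down near its front edge (10 to 15 N) it latches by itself in the last few mm
- lid_hinge (a point): a point on the lid's hinge line, midway along its width (the line runs along the box's y), level with the shut lid's underside, 107 mm above the bench. Its axes turn with the lid
- lid_front (a point): middle of the upper front edge of the lid: 220 mm from the hinge line along the lid, 32 mm above its underside. Its axes turn with the lid
- paddle (a joint): paddle angle relative to the lid, rad: 0 flush, 0.7 fully pulled (stop). The latch lets go at about 0.4; a light spring (under 3 N at the grip) returns it. Its hinge line lies along the box's y, 140 mm from the lid's hinge line and 25 mm above the lid's underside. Pulled to its stop it carries the lid up with it, pivoting between the fingers
- paddle_grip (a point): grip point at mid-thickness of the steel paddle, a bar 58 (box x) x 36 (y) x 12 mm, in a dish 80 (x) x 126 (y) mm, 29 mm deep, in the lid's top near the front edge, mid-width. Paddle top 1 mm below lid top. Pinch it across its 36 mm width (45 mm free on each side). Its hinge is at its far end, 40 mm behind this point; the near end, 18 mm in front, swings up
- vent_wheel (a joint): angle of the vent wheel, rad, anticlockwise from above: 0 vent shut, 7.0 fully open (stop); starts between 0 and 0.6. Light friction (about 1.3 N at the knob); stays where left
- wheel_axis (a point): a point on the upright axis of the black handwheel (124 mm across, rim top 139 mm above the bench), at the knob's mid-height, 164 mm above the bench. The wheel stands on a closed plenum at the box's +y side: box x -95 to 35 mm, y 131 to 289 mm, 115 mm high
- wheel_knob (a point): middle of the upright round spinner knob on the wheel: 22 mm across, free from 139 to 189 mm above the bench, 48 mm from the wheel's axis. It spins about its own axis, so it can be led round between the fingers without turning the hand
- vase0: a squat white plaster-coloured bud vase: round belly 60 mm across and 28 mm high (flat foot), above it a straight narrow neck 24 mm across (as gripped) up to the top at 62 mm; 0.08 to 0.17 kg. Origin: centre of its foot, z up its axis. Some starts have fewer than four vases
- vase1: a squat white plaster-coloured bud vase: round belly 60 mm across and 28 mm high (flat foot), above it a straight narrow neck 24 mm across (as gripped) up to the top at 62 mm; 0.08 to 0.17 kg. Origin: centre of its foot, z up its axis. Some starts have fewer than four vases
- vase2: a squat white plaster-coloured bud vase: round belly 60 mm across and 28 mm high (flat foot), above it a straight narrow neck 24 mm across (as gripped) up to the top at 62 mm; 0.08 to 0.17 kg. Origin: centre of its foot, z up its axis. Some starts have fewer than four vases
- vase3: a squat white plaster-coloured bud vase: round belly 60 mm across and 28 mm high (flat foot), above it a straight narrow neck 24 mm across (as gripped) up to the top at 62 mm; 0.08 to 0.17 kg. Origin: centre of its foot, z up its axis. Some starts have fewer than four vases
- cup: bystander: white cup 64 mm across, 55 mm high; leave it be
- puck: bystander: white solid plaster puck 40 mm across, 28 mm high, among the vases; leave it be
- dish: bystander: white shallow bowl 120 mm across, 30 mm high; leave it be
- tortoise: bystander: brown model tortoise about 190 mm long, 75 mm high; leave it be
- rib: bystander: flat wooden rib 90 x 50 x 8 mm; leave it be
- brush: bystander: brush lying flat; leave it be
Things that resemble listed ones, but are neither listed nor needed, are in the scene too. What is shaped like the vase3 but brown is not meant.

How it is judged:
By the outcome, as a careful person would: the job done as asked, in the order asked, and still so for the second after the job is handed in, with the robot touching nothing.
Of vase0, vase1, vase2, vase3 only 2 to 4 are there at a start; the rules pass over those that are not, and their reading is None.
At some moment in a run one of vase0, vase1, vase2, vase3 may be knocked a few centimetres aside while the robot is not near it.
Once in a run the grip may slacken for a moment while it holds something.
It also fails if it takes over 210 s, if anything falls off the work surface, if the arm or the gripper's body presses on something with over 40 N, if the wrist force passes 120 N, or if a joint passes its speed limit or range.

ROBOT

A 6-joint arm with a two-finger parallel gripper is mounted at the origin on the work surface. World frame = base frame: x ahead of the robot, y to its left, z up, the work surface at z = 0. Lengths are in m, angles in rad, forces in N, time in s.
With the tool pointing down it reaches from about 0.425 to 1.125 m from the base axis. Payload 14.9 kg.
Tool frame: the origin (TCP) lies on the centre line of the jaws, within the pads' length; the fingertips stand 17 mm ahead of it and the grasp point (between the pads) lies 2 mm behind it (ctrl.tcp_to_tips is the x of the fingertips in the tool frame, in m); x points along the fingers, y is the direction in which the jaws open and shut, and the axes are right-handed (so a half turn about x gives the same grasp; the last joint's range is limited). The gripper opens to 91 mm and grips with 3 to 60 N. Pads are 32 mm wide; open, the fingers measure 118 mm over their backs; the gripper's body (76 mm by 178 mm) begins 60 mm behind the grasp point.
Start: joints at [-1.378, 0.379, 1.734, -0, 1.028, -0.033], TCP at [0.157, -0.682, 0.231] pointing down, gripper open.
Joint ranges: [-2.77, 2.77], [-0.74, 2.19], [0, 2.66], [-1.06, 4.2], [0.31, 2.87], [-3.08, 3.08]. Speed limits (rad/s): [1.89, 1.89, 2.39, 3.14, 3.14, 3.14].

INTERFACE

Orientations are given as a unit quaternion [x, y, z, w].
In Python, from plant import sensors, eyes, job, ctrl gives the robot as it stands. The module is installed in compiled form; this text tells all that it offers.
- The arm moves only by the shell command python3 -m handwheel 'ROWS' [FORCE]. ROWS is a JSON object of lists of equal length, an entry for each row: "jaw": the opening, from 0 (shut) to 1 (fully open); "offset": the shift along the tool's x, y, z normalised to -1 to 1, where 1 is 120 mm, a list of three; "turn": the turn, a rotation vector about the tool's x, y, z normalised to -1 to 1, where 1 is 90 degrees, a list of three. A call has 1 to 8 rows; each row is the pose to reach, as a shift and turn from the pose commanded when the call began, along the tool's axes at that moment; what a row does not reach only later rows make up. A row lasts 1/10 s, in which the tool goes at most 50 mm and 8.59 degrees, less where a joint would pass 70% of its speed; a pose out of reach is approached as far as the arm can. A call with a number of a shift or a turn outside -1 to 1 is refused whole. A call with a gripper value outside its range is refused whole. The fingers move at their own pace and stop on an object; FORCE is the grip in N (left out, the last holds). Time passes only in rows, so rows that repeat a pose let the fingers close. It gives the time, the measured TCP pose, the force and the opening at its end, in the units of the state.
- sensors.read_state(): the state, without advancing time (a new reading comes with each control period).
- eyes.snapshot(name): name is "scene" or "top" or "wrist"; returns the picture (420x560x3 uint8, red, green, blue); there is no depth.
- eyes.calibration(name): a dict with "fx", "fy", "cx", "cy" (pixels), "xyz" and "orientation" of the camera in the world; the wrist camera has in their place "mount" (4x4, takes a point from camera to tool coordinates, whose origin is the TCP and whose axes are the tool frame's). Camera axes: x right, y up, looking along -z (the intrinsics and any distortion apply to the point x, -y, -z); pixel columns grow to the right and rows downward; lengths in m; the calibration is good to about 2 mm. A picture is of the moment at which its call begins: read the wrist's pose just before it. calibration takes no time and is no camera call.
- job.finish_job(): hands the job in, once; it reports no verdict.
The state is a dict: "clock": time; "joint_positions": joint angles; "joint_vel": joint speeds; "joint_torque": joint torques, N m; "tcp_pos": TCP position; "orientation": TCP orientation; "contact_force": force on the tool from outside, world axes, zero at the start; "torque": the same for the moment, N m; "opening": opening from 0.0 (shut) to 1.0 (fully open).
Only numpy, scipy, OpenCV 4.12 (cv2) and the standard library are available. Lean on these libraries where they do the work, as an engineer would, in place of code of your own. Each camera call takes 0.05 s, during which the arm holds its last target.

## Working session

There is one attempt and no reset: what is moved stays moved. The work goes in short steps, Python scripts to look and compute and a shell command to move; the robot and the scene stay as the last step left them, time stands still between calls to the robot, and variables do not carry over. Pictures are saved under pics/ and viewed, and the job is handed in when it is done.

```bash
ls; mkdir -p pics
python3 - <<'E'
from plant import sensors, eyes, job, ctrl
import cv2
print(sensors.read_state()); print(ctrl.tcp_to_tips)
for n in ("scene","top","wrist"):
    im=eyes.snapshot(n); cv2.imwrite(f"pics/a_{n}.png",im[:,:,::-1]); print(n,eyes.calibration(n))
E
```

```text
pics
{'clock': 0.0, 'joint_positions': array([-1.37833710e+00,  3.79412260e-01,  1.73475992e+00,  2.60093393e-05,
        1.02853407e+00, -3.32945899e-02]), 'joint_vel': array([ 0.00022011,  0.00040918,  0.00211243, -0.00081853, -0.00078103,
        0.00041862]), 'joint_torque': array([ 2.92025659e-03, -7.63711095e+01, -4.34370089e+01,  6.51658536e-02,
        4.24078375e-02, -7.57433872e-05]), 'tcp_pos': array([ 0.15662052, -0.68186829,  0.230296  ]), 'orientation': array([-0.70258384, -0.080035  ,  0.70263075, -0.07924882]), 'contact_force': array([-0.38086515,  0.36289204, -1.12427391]), 'torque': array([-0.03965412,  0.00212149, -0.00760221]), 'opening': 0.9979890099511844}
0.017
scene {'fx': 457.38602954723274, 'fy': 457.38602954723274, 'cx': 282.92269133849925, 'cy': 213.08397182034886, 'xyz': array([ 1.13421958, -0.78477188,  1.20553606]), 'orientation': array([0.35540985, 0.12151924, 0.30893972, 0.87376951])}
top {'fx': 540.2280470719747, 'fy': 540.2280470719747, 'cx': 277.15915524329085, 'cy': 211.37164866428466, 'xyz': array([0.1657735 , 0.0421537 , 1.87549341]), 'orientation': array([-0.06452953,  0.06273462,  0.70908945, -0.69935145])}
wrist {'fx': 346.9627106067985, 'fy': 346.9627106067985, 'cx': 283.4143211904502, 'cy': 208.2705616058897, 'mount': array([[ 1.10865751e-04,  2.45619024e-01, -9.69366434e-01,
        -1.52638096e-01],
       [ 9.99999972e-01, -2.32066506e-04,  5.55680466e-05,
         2.96468421e-04],
       [-2.11308912e-04, -9.69366412e-01, -2.45619042e-01,
        -6.94003151e-02],
       [ 0.00000000e+00,  0.00000000e+00,  0.00000000e+00,
         1.00000000e+00]])}
```

View pics/a_scene.png

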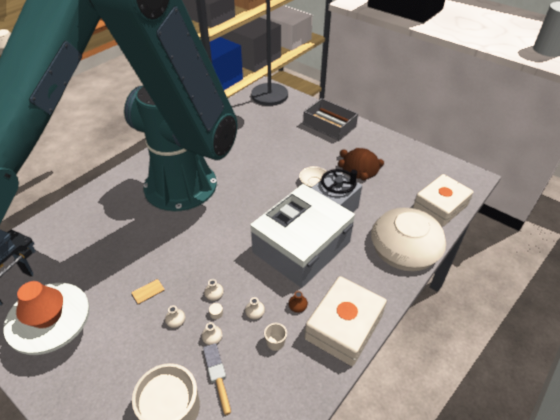

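View pics/a_top.png

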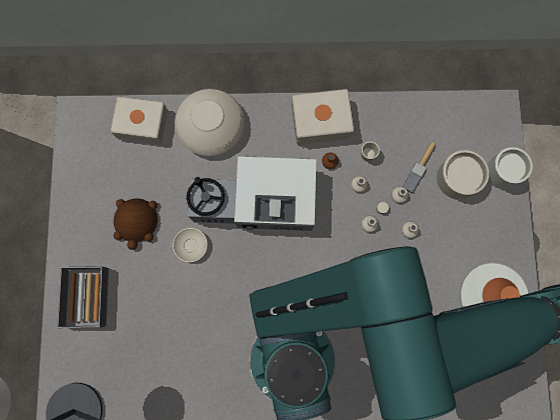

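View pics/a_wrist.png

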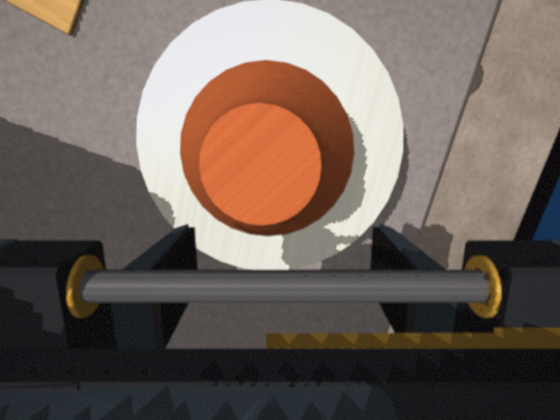

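```bash
cat > h.py <<'E'
import numpy as np, cv2
from scipy.spatial.transform import Rotation as R
from plant import sensors, eyes, job, ctrl
def cam(n,st=None):
    c=eyes.calibration(n)
    if n=="wrist":
        st=st or sensors.read_state()
        T=np.eye(4);T[:3,:3]=R.from_quat(st['orientation']).as_matrix();T[:3,3]=st['tcp_pos'];M=T@c['mount']
        return c,M[:3,:3],M[:3,3]
    return c,R.from_quat(c['orientation']).as_matrix(),np.array(c['xyz'])
def ray(C,u,v):
    c,r,o=C; d=r@np.array([(u-c['cx'])/c['fx'],-(v-c['cy'])/c['fy'],-1.]); return o,d
def onz(C,u,v,z):
    o,d=ray(C,u,v); return o+d*(z-o[2])/d[2]
def proj(C,p):
    c,r,o=C; q=r.T@(np.asarray(p)-o); return c['cx']+c['fx']*q[0]/-q[2], c['cy']+c['fy']*q[1]/q[2]
def tri(C1,p1,C2,p2):
    o1,d1=ray(C1,*p1);o2,d2=ray(C2,*p2)
    s=np.linalg.lstsq(np.stack([d1,-d2],1),o2-o1,rcond=None)[0]
    a=o1+s[0]*d1;b=o2+s[1]*d2;return (a+b)/2,np.linalg.norm(a-b)
def snap(n,f):
    C=cam(n); im=eyes.snapshot(n)[:,:,::-1].copy(); cv2.imwrite(f"pics/{f}.png",im); return C,im
def tool(target,Rt=None):
    """offset in tool units and turn units from present measured pose"""
    st=sensors.read_state(); r=R.from_quat(st['orientation'])
    off=r.inv().apply(np.asarray(target)-st['tcp_pos'])/.12
    print("off",np.round(off,3), end=" ")
    if Rt is not None: print("turn",np.round((r.inv()*Rt).as_rotvec()/(np.pi/2),3))
    return off
def down(yaw):
    """tool x down, tool y (jaw) along (cos yaw, sin yaw,0)"""
    x=np.array([0,0,-1.]);y=np.array([np.cos(yaw),np.sin(yaw),0]);return R.from_matrix(np.stack([x,y,np.cross(x,y)],1))
E
python3 - <<'E'
from h import *
im=cv2.imread('pics/a_top.png');s=cv2.imread('pics/a_scene.png')
cv2.imwrite('pics/b1.png',cv2.resize(im[135:255,170:340],None,fx=4.6,fy=4.6,interpolation=cv2.INTER_CUBIC))
cv2.imwrite('pics/b2.png',cv2.resize(im[135:245,310:440],None,fx=5,fy=5,interpolation=cv2.INTER_CUBIC))
cv2.imwrite('pics/b3.png',cv2.resize(s[160:290,240:370],None,fx=4.5,fy=4.5,interpolation=cv2.INTER_CUBIC))
cv2.imwrite('pics/b4.png',cv2.resize(s[265:355,150:320],None,fx=4.6,fy=4.6,interpolation=cv2.INTER_CUBIC))
print(sensors.read_state()['clock'], R.from_quat(sensors.read_state()['orientation']).as_matrix().round(3))
E
```

```text
0.15 [[-0.     0.224 -0.975]
 [ 0.001 -0.975 -0.224]
 [-1.    -0.001 -0.   ]]
```

View pics/b1.png

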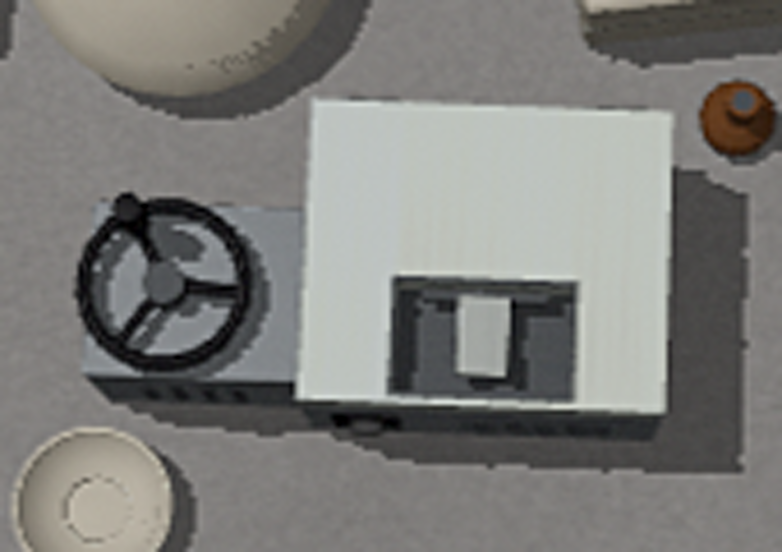

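View pics/b2.png

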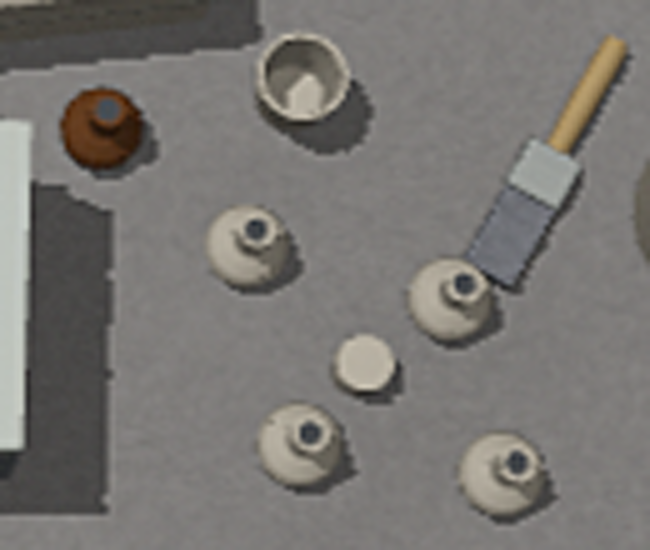

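View pics/b3.png

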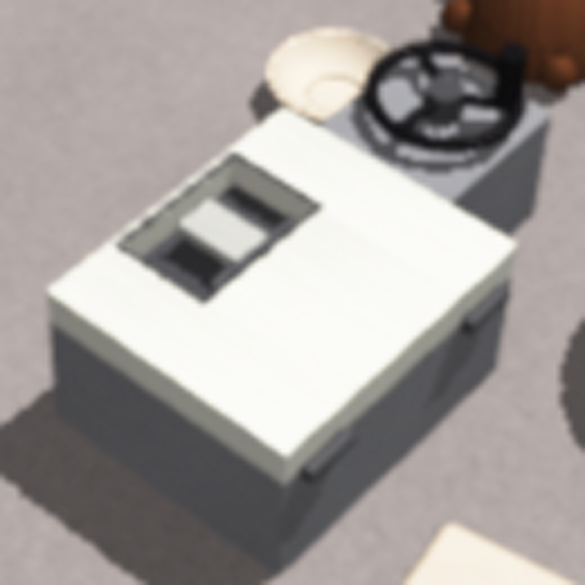

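View pics/b4.png

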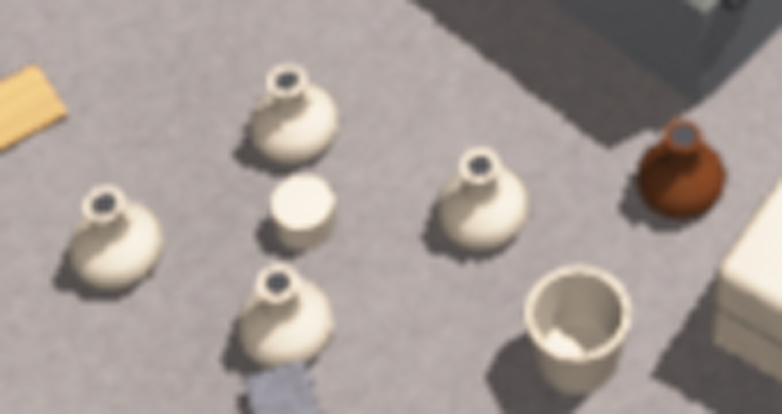

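Run:
```python
from h import *
C=cam('top');S=cam('scene')
t=lambda u,v:((u)/4.6+170-.4,v/4.6+135-.4)
P={k:onz(C,*t(*p),.139) for k,p in dict(BL=(313,99),BR=(672,112),FR=(666,408),FL=(298,396)).items()}
for k in P: print(k,P[k].round(4))
yax=(P['BL']-P['BR']+P['FL']-P['FR']);xax=P['BL']-P['FL']+P['BR']-P['FR']
print('len',[np.linalg.norm(P[a]-P[b]).round(4) for a,b in ('BL BR'.split(),'FL FR'.split(),'BL FL'.split(),'BR FR'.split())])
print('yaw',np.arctan2(xax[1],xax[0]),np.arctan2(-yax[0],yax[1]))
print('ctr',sum(P.values())/4)
for k,p in dict(dishBL=(393,277),dishBR=(578,282),dishFR=(575,402),dishFL=(388,394)).items(): print(k,onz(C,*t(*p),.139).round(4))
for k,p in dict(pBL=(459,296),pBR=(511,298),pFR=(507,378),pFL=(456,375)).items(): print(k,onz(C,*t(*p),.138).round(4))
print('hub',onz(C,*t(163,283),.139).round(4),'knob',onz(C,*t(128,207),.189).round(4))
s=lambda u,v:(u/4.5+240-.4,v/4.5+160-.4)
Q={k:onz(S,*s(*p),.139) for k,p in dict(BL=(513,243),BR=(288,456),FR=(50,291),FL=(283,110)).items()}
for k in Q: print(k,Q[k].round(4))
print('ctr',sum(Q.values())/4); yax=(Q['BL']-Q['BR']+Q['FL']-Q['FR']);xax=Q['BL']-Q['FL']+Q['BR']-Q['FR']
print('yaw',np.arctan2(xax[1],xax[0]),np.arctan2(-yax[0],yax[1]))
print('scene hub',onz(S,*s(445,90),.139).round(4),'knob',onz(S,*s(513,52),.189).round(4))
a=lambda u,v:(u/5+310-.4,v/5+135-.4); b=lambda u,v:(u/4.6+150-.4,v/4.6+265-.4)
for p,q in (((257,231),(479,166)),((465,286),(278,283)),((312,434),(288,81)),((517,464),(104,204))):
    print('vase',onz(C,*a(*p),.062).round(4),onz(S,*b(*q),.062).round(4), tri(C,a(*p),S,b(*q)))
```

```text
BL [0.6711 0.1735 0.139 ]
BR [ 0.6575 -0.0861  0.139 ]
FR [ 0.441  -0.0761  0.139 ]
FL [0.4533 0.1842 0.139 ]
len [np.float64(0.2599), np.float64(0.2606), np.float64(0.218), np.float64(0.2167)]
yaw -0.04749285096701323 -0.04957040063481275
ctr [0.5557392  0.04887522 0.139     ]
dishBL [0.5385 0.1164 0.139 ]
dishBR [ 0.533  -0.0157  0.139 ]
dishFR [ 0.4462 -0.0119  0.139 ]
dishFL [0.4539 0.1204 0.139 ]
pBL [0.5242 0.0694 0.138 ]
pBR [0.5222 0.0323 0.138 ]
pFR [0.4643 0.036  0.138 ]
pFL [0.467  0.0722 0.138 ]
hub [0.5365 0.2807 0.139 ] knob [0.5803 0.2988 0.189 ]
BL [0.672  0.1698 0.139 ]
BR [ 0.6629 -0.0883  0.139 ]
FR [ 0.4442 -0.0766  0.139 ]
FL [0.4572 0.1785 0.139 ]
ctr [0.55905893 0.04584701 0.139     ]
yaw -0.047192102403116686 -0.04305134778776823
scene hub [0.541  0.2767 0.139 ] knob [0.5845 0.2954 0.189 ]
vase [ 0.5992 -0.2458  0.062 ] [ 0.604  -0.2484  0.062 ] (array([ 0.60097381, -0.24621211,  0.05630188]), np.float64(0.0012646780778624693))
vase [ 0.5584 -0.3868  0.062 ] [ 0.5643 -0.3886  0.062 ] (array([ 0.56043309, -0.38737462,  0.05585736]), np.float64(0.002330474019224732))
vase [ 0.457  -0.2773  0.062 ] [ 0.4627 -0.2782  0.062 ] (array([ 0.45876079, -0.27704783,  0.05686607]), np.float64(0.0029321841996791686))
vase [ 0.4345 -0.4153  0.062 ] [ 0.4398 -0.4178  0.062 ] (array([ 0.4356989 , -0.41628162,  0.05598729]), np.float64(0.0012151735683378915))
```

Run:
```python
from h import *
tool([.50,-.45,.30],down(1.524))
```

```text
off [-0.579 -1.244 -3.221] turn [-1.826e+00 -1.000e-03  0.000e+00]
```

Candidates in the top view are the vases at (361,181), (403,192), (372,222) and (413,228). The look-alikes are the brown vase (331,157), the puck (383,208) and the cup (370,150). Crop b2 shows four white necked vases, so those are my choice.

```bash
python3 -m handwheel '{"jaw":[1,1,1,1,1,1,1,1],"offset":[[-0.58,-0.4,-1],[-0.58,-0.4,-1],[-0.58,-0.4,-1],[-0.58,-0.4,-1],[-0.58,-0.4,-1],[-0.58,-0.4,-1],[-0.58,-0.4,-1],[-0.58,-0.4,-1]],"turn":[[-0.76,0,0],[-0.76,0,0],[-0.76,0,0],[-0.76,0,0],[-0.76,0,0],[-0.76,0,0],[-0.76,0,0],[-0.76,0,0]]}'
python3 - <<'E'
from h import *
print(sensors.read_state()['joint_positions'].round(2))
tool([.50,-.45,.30],down(1.524))
E
```

```text
clock: 0.95
tcp_pos: [0.2629, -0.6084, 0.3003]
orientation: [0.535, 0.463, -0.535, 0.462]
contact_force: [-0.2, 0.3, -0.0]
opening: 0.999
[-1.2   0.25  1.77 -0.    1.12 -1.05]
off [ 0.003  1.764 -1.592] turn [-1.062 -0.    -0.   ]
```

```bash
python3 -m handwheel '{"jaw":[1,1,1,1,1,1,1,1],"offset":[[0,1,-0.9],[0,1,-0.9],[0,1,-0.9],[0,1,-0.9],[0,1,-0.9],[0,1,-0.9],[0,1,-0.9],[0,1,-0.9]],"turn":[[-0.76,0,0],[-0.76,0,0],[-0.76,0,0],[-0.76,0,0],[-0.76,0,0],[-0.76,0,0],[-0.76,0,0],[-0.76,0,0]]}'
python3 - <<'E'
from h import *
print(sensors.read_state()['joint_positions'].round(2))
tool([.50,-.40,.30],down(1.524))
E
```

```text
clock: 1.75
tcp_pos: [0.3978, -0.5197, 0.3003]
orientation: [0.183, 0.683, -0.182, 0.683]
contact_force: [-0.4, -0.2, 0.4]
opening: 1.0
[-0.95  0.24  1.79  0.    1.12 -2.  ]
off [0.003 1.289 0.241] turn [-0.302 -0.    -0.   ]
```

```bash
python3 -m handwheel '{"jaw":[1,1,1,1],"offset":[[0,1,0.25],[0,1,0.25],[0,1,0.25],[0,1,0.25]],"turn":[[-0.3,0,0],[-0.3,0,0],[-0.3,0,0],[-0.3,0,0]]}'
python3 - <<'E'
from h import *
C,im=snap('wrist','c1')
tool([.487,.051,.30],down(1.524))
E
```

```text
clock: 2.15
tcp_pos: [0.4859, -0.4293, 0.3003]
orientation: [0.018, 0.707, -0.017, 0.707]
contact_force: [-0.0, -1.2, 0.7]
opening: 1.003
off [ 3.000e-03  4.007e+00 -1.960e-01] turn [-0.004 -0.    -0.   ]
```

View pics/c1.png

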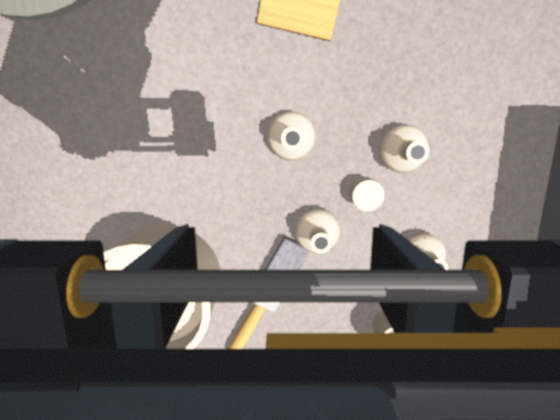

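```bash
python3 - <<'E'
from h import *
C=cam('wrist')
for p in ((292,138),(417,152),(320,241)): print(onz(C,*p,.062).round(4))
E
python3 -m handwheel '{"jaw":[1,1,1,1],"offset":[[0,1,-0.05],[0,1,-0.05],[0,1,-0.05],[0,1,-0.05]],"turn":[[0,0,0],[0,0,0],[0,0,0],[0,0,0]]}'
python3 -m handwheel '{"jaw":[1,1,1,1],"offset":[[0,1,-0.05],[0,1,-0.05],[0,1,-0.05],[0,1,-0.05]],"turn":[[0,0,0],[0,0,0],[0,0,0],[0,0,0]]}'
python3 -m handwheel '{"jaw":[1,1,1,1],"offset":[[0,1,-0.05],[0,1,-0.05],[0,1,-0.05],[0,1,-0.05]],"turn":[[0,0,0],[0,0,0],[0,0,0],[0,0,0]]}'
python3 -m handwheel '{"jaw":[1,1,1,1,1],"offset":[[0,1,-0.05],[0,1,-0.05],[0,1,-0.05],[0,1,-0.05],[0,1,-0.05]],"turn":[[0,0,0],[0,0,0],[0,0,0],[0,0,0],[0,0,0]]}'
python3 - <<'E'
from h import *
C,im=snap('wrist','c2')
tool([.487,.051,.30],down(1.524))
E
```

```text
[ 0.436  -0.4184  0.062 ]
[ 0.4588 -0.2797  0.062 ]
[ 0.5581 -0.3907  0.062 ]
clock: 2.6
tcp_pos: [0.4845, -0.31, 0.3007]
orientation: [0.02, 0.707, -0.02, 0.707]
contact_force: [0.1, -0.0, 0.4]
opening: 1.001
clock: 3.0
tcp_pos: [0.4859, -0.1904, 0.3008]
orientation: [0.02, 0.707, -0.02, 0.707]
contact_force: [0.1, 0.1, -0.4]
opening: 1.0
clock: 3.4
tcp_pos: [0.4872, -0.0705, 0.3007]
orientation: [0.02, 0.707, -0.02, 0.707]
contact_force: [0.7, -0.8, -0.1]
opening: 1.0
clock: 3.9
tcp_pos: [0.4882, 0.0479, 0.3005]
orientation: [0.02, 0.707, -0.021, 0.707]
contact_force: [-0.6, -0.7, 0.6]
opening: 1.0
off [ 0.004  0.027 -0.011] turn [-0.007  0.     0.   ]
```

View pics/c2.png

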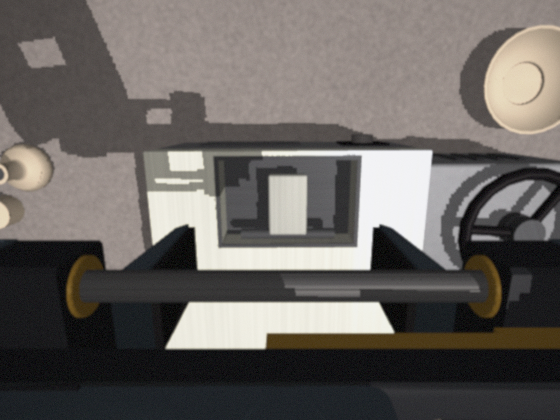

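Run:
```python
from h import *
C=cam('wrist')
for p in ((269,176),(306,175),(306,234),(269,235)): print(onz(C,*p,.138).round(4))
for p in ((218,156),(357,156),(148,151),(431,150)): print(onz(C,*p,.139).round(4))
```

```text
[0.4684 0.0354 0.138 ]
[0.4695 0.0693 0.138 ]
[0.5262 0.0669 0.138 ]
[0.5252 0.0316 0.138 ]
[ 0.4475 -0.0091  0.139 ]
[0.4548 0.1158 0.139 ]
[ 0.4394 -0.0713  0.139 ]
[0.4533 0.182  0.139 ]
```

```bash
python3 -m handwheel '{"jaw":[0.7,0.7,0.7,0.7,0.7],"offset":[[0.9,0.03,-0.01],[0.9,0.03,-0.01],[0.9,0.03,-0.01],[0.9,0.03,-0.01],[0.9,0.03,-0.01]],"turn":[[0,0,0],[0,0,0],[0,0,0],[0,0,0],[0,0,0]]}'
python3 - <<'E'
from h import *
tool([.487,.0515,.133],down(1.524))
E
```

```text
clock: 4.45
tcp_pos: [0.488, 0.0523, 0.1945]
orientation: [0.02, 0.706, -0.02, 0.708]
contact_force: [-0.3, 0.8, 0.0]
opening: 0.701
off [ 0.513 -0.007 -0.009] turn [-0.007  0.001 -0.   ]
```

```bash
python3 -m handwheel '{"jaw":[0.7,0.7,0.7,0.7],"offset":[[0.3,0,-0.01],[0.5,0,-0.01],[0.51,0,-0.01],[0.51,0,-0.01]],"turn":[[0,0,0],[0,0,0],[0,0,0],[0,0,0]]}'
python3 -m handwheel '{"jaw":[0.3,0.3,0.3,0.3,0.3,0.3],"offset":[[0,0,0],[0,0,0],[0,0,0],[0,0,0],[0,0,0],[0,0,0]],"turn":[[0,0,0],[0,0,0],[0,0,0],[0,0,0],[0,0,0],[0,0,0]]}' 25
```

```text
clock: 4.85
tcp_pos: [0.4865, 0.0529, 0.1331]
orientation: [0.02, 0.706, -0.02, 0.707]
contact_force: [0.1, 0.3, -0.8]
opening: 0.698
clock: 5.45
tcp_pos: [0.4855, 0.052, 0.1318]
orientation: [0.019, 0.707, -0.02, 0.707]
contact_force: [-2.6, -14.0, 6.5]
opening: 0.393
```

```bash
python3 -m handwheel '{"jaw":[0.3,0.3,0.3,0.3,0.3,0.3],"offset":[[-0.03,-0.015,0.002],[-0.066,-0.015,0.007],[-0.1,-0.015,0.018],[-0.145,-0.015,0.033],[-0.18,-0.015,0.052],[-0.215,-0.015,0.078]],"turn":[[0,0,0],[0,0,0],[0,0,0],[0,0,0],[0,0,0],[0,0,0]]}' 35
python3 -m handwheel '{"jaw":[0.3,0.3,0.3,0.3],"offset":[[-0.07,0,0.02],[-0.14,0,0.05],[-0.14,0,0.05],[-0.14,0,0.05]],"turn":[[0,0,0],[0,0,0],[0,0,0],[0,0,0]]}'
python3 - <<'E'
from h import *
snap('scene','d1');snap('wrist','d2')
E
```

```text
clock: 6.05
tcp_pos: [0.4917, 0.0511, 0.1557]
orientation: [0.02, 0.709, -0.02, 0.704]
contact_force: [-13.7, 10.3, -9.2]
opening: 0.392
clock: 6.45
tcp_pos: [0.4969, 0.0509, 0.1729]
orientation: [0.02, 0.71, -0.02, 0.704]
contact_force: [-19.3, 8.8, 7.4]
opening: 0.392
```

View pics/d1.png

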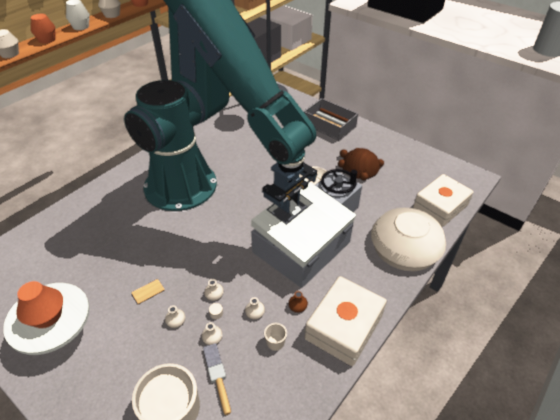

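View pics/d2.png

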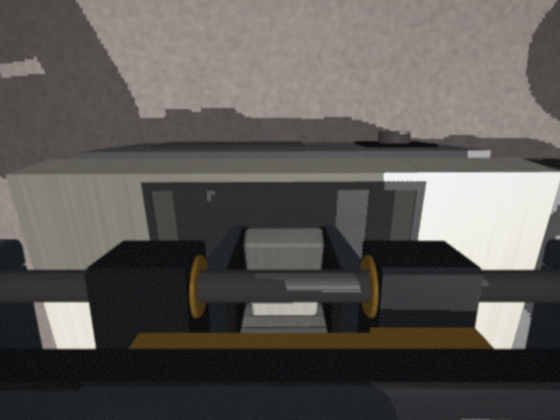

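```bash
python3 -m handwheel '{"jaw":[0.3,0.3,0.3,0.3,0.3,0.3,0.3,0.3],"offset":[[-0.067,0.007,0.018],[-0.134,0.007,0.047],[-0.2,0.007,0.083],[-0.261,0.007,0.122],[-0.32,0.007,0.165],[-0.38,0.007,0.21],[-0.437,0.007,0.26],[-0.49,0.007,0.31]],"turn":[[0,0,0],[0,0,0],[0,0,0],[0,0,0],[0,0,0],[0,0,0],[0,0,0],[0,0,0]]}'
```

```text
clock: 7.35
tcp_pos: [0.5337, 0.0491, 0.2314]
orientation: [0.02, 0.71, -0.02, 0.703]
contact_force: [-18.7, 0.4, 2.4]
opening: 0.393
```

```bash
python3 -m handwheel '{"jaw":[0.3,0.3,0.3,0.3,0.3,0.3,0.3,0.3],"offset":[[-0.05,0,0.04],[-0.099,0,0.094],[-0.145,0,0.15],[-0.187,0,0.213],[-0.225,0,0.275],[-0.262,0,0.342],[-0.293,0,0.41],[-0.323,0,0.477]],"turn":[[0,0,0],[0,0,0],[0,0,0],[0,0,0],[0,0,0],[0,0,0],[0,0,0],[0,0,0]]}'
python3 - <<'E'
from h import *
snap('scene','d3');snap('wrist','d4')
E
```

```text
clock: 8.15
tcp_pos: [0.5932, 0.0459, 0.2715]
orientation: [0.02, 0.709, -0.02, 0.705]
contact_force: [-14.2, 0.4, 7.4]
opening: 0.392
```

View pics/d3.png

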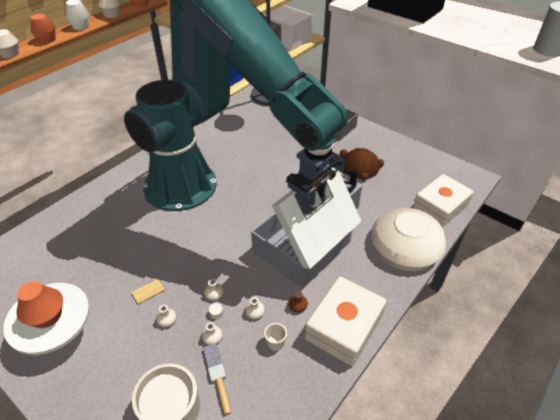

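View pics/d4.png

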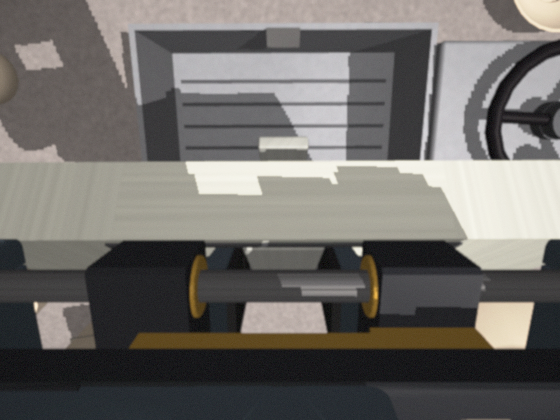

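```bash
python3 -m handwheel '{"jaw":[0.3,0.3,0.3,0.3,0.3,0.3,0.3,0.3],"offset":[[-0.025,0,0.07],[-0.048,0,0.14],[-0.067,0,0.21],[-0.082,0,0.28],[-0.093,0,0.355],[-0.102,0,0.43],[-0.106,0,0.5],[-0.108,0,0.57]],"turn":[[0,0,0],[0,0,0],[0,0,0],[0,0,0],[0,0,0],[0,0,0],[0,0,0],[0,0,0]]}'
python3 - <<'E'
from h import *
snap('scene','d5');snap('wrist','d6')
E
```

```text
clock: 9.05
tcp_pos: [0.6631, 0.0421, 0.2863]
orientation: [0.02, 0.707, -0.02, 0.706]
contact_force: [-10.0, 0.9, 18.2]
opening: 0.394
```

View pics/d5.png

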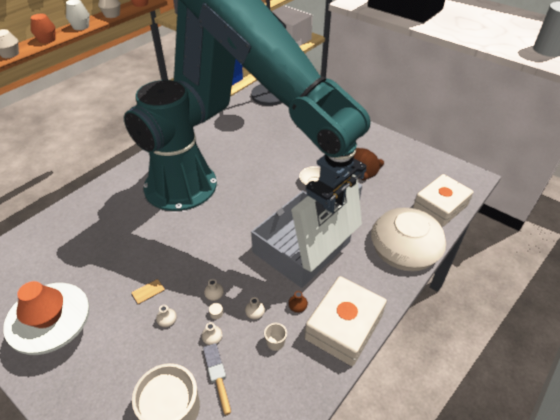

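View pics/d6.png

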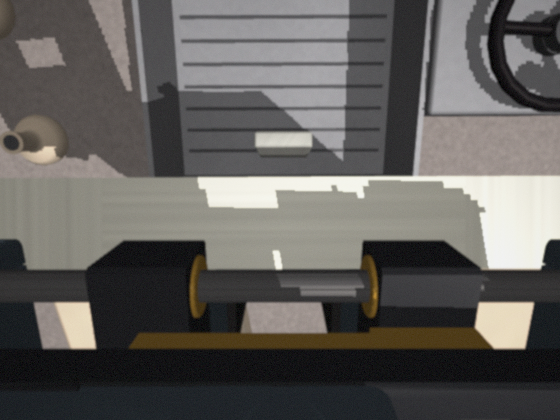

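```bash
python3 -m handwheel '{"jaw":[0.65,0.65,0.65,0.65,0.65,0.65,0.65,0.65],"offset":[[0,0,0],[0,0,0],[0,0,0],[-0.2,0,0.02],[-0.5,0,0.03],[-0.8,0,0.03],[-1,0,0.03],[-1,0,0.03]],"turn":[[0,0,0],[0,0,0],[0,0,0],[0,0,0],[0,0,0],[0,0,0],[0,0,0],[0,0,0]]}'
python3 - <<'E'
from h import *
snap('scene','d7')
tool([.56,.04,.41],down(1.524))
E
```

```text
clock: 9.95
tcp_pos: [0.6676, 0.0416, 0.4082]
orientation: [0.02, 0.705, -0.02, 0.708]
contact_force: [-0.6, -0.2, 0.4]
opening: 0.648
off [-0.037 -0.064 -0.889] turn [-0.007  0.001 -0.   ]
```

View pics/d7.png

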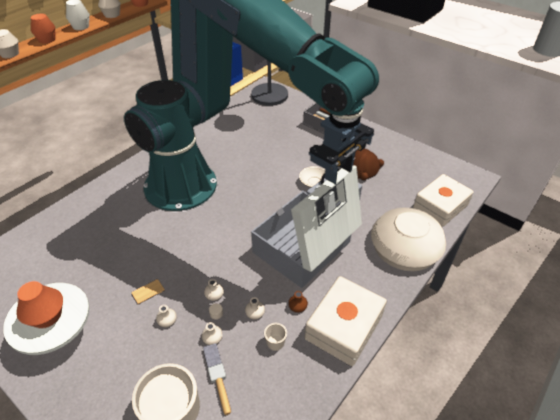

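```bash
python3 -m handwheel '{"jaw":[0.65,0.3,0,0,0],"offset":[[0,0,-0.4],[0,0,-0.8],[0,0,-0.95],[0,0,-0.95],[0,0,-0.95]],"turn":[[0,0,0],[0,0,0],[0,0,0],[0,0,0],[0,0,0]]}' 20
python3 -m handwheel '{"jaw":[0,0,0,0],"offset":[[0.4,0,0],[0.8,0,0],[0.85,0,0],[0.85,0,0]],"turn":[[0,0,0],[0,0,0],[0,0,0],[0,0,0]]}'
```

```text
clock: 10.5
tcp_pos: [0.553, 0.0481, 0.4037]
orientation: [0.02, 0.707, -0.02, 0.707]
contact_force: [-0.2, -0.4, -0.3]
opening: 0.331
clock: 10.9
tcp_pos: [0.5533, 0.048, 0.3017]
orientation: [0.02, 0.708, -0.02, 0.706]
contact_force: [0.7, 0.5, 0.9]
opening: 0.006
```

```bash
python3 -m handwheel '{"jaw":[0,0,0,0,0,0,0,0],"offset":[[0,0,0.15],[0,0,0.3],[0,0,0.38],[0,0,0.46],[0,0,0.54],[0,0,0.62],[0,0,0.7],[0,0,0.76]],"turn":[[0,0,0],[0,0,0],[0,0,0],[0,0,0],[0,0,0],[0,0,0],[0,0,0],[0,0,0]]}'
python3 -m handwheel '{"jaw":[0,0,0],"offset":[[0,0,0.03],[0,0,0.05],[0,0,0.05]],"turn":[[0,0,0],[0,0,0],[0,0,0]]}'
```

```text
clock: 11.7
tcp_pos: [0.6449, 0.0428, 0.3026]
orientation: [0.02, 0.707, -0.02, 0.707]
contact_force: [-10.9, 1.4, 4.9]
opening: 0.003
clock: 12.0
tcp_pos: [0.6456, 0.0428, 0.3018]
orientation: [0.02, 0.712, -0.02, 0.702]
contact_force: [-45.9, 2.0, 24.7]
opening: 0.004
```

```bash
python3 -m handwheel '{"jaw":[0,0,0],"offset":[[0,0,-0.3],[0,0,-0.6],[0,0,-0.6]],"turn":[[0,0,0],[0,0,0],[0,0,0]]}'
python3 -m handwheel '{"jaw":[0,0,0,0],"offset":[[-0.3,-0.4,-0.3],[-0.6,-0.8,-0.4],[-0.6,-1,-0.4],[-0.6,-1,-0.4]],"turn":[[0,0,0],[0,0,0],[0,0,0],[0,0,0]]}'
python3 - <<'E'
from h import *
S,s=snap('scene','e1');C,t=snap('top','e2')
cv2.imwrite('pics/e3.png',np.hstack([cv2.resize(s[130:370,130:380],(750,720))])[:600])
cv2.imwrite('pics/e4.png',cv2.resize(t[135:255,300:440],None,fx=5,fy=5,interpolation=cv2.INTER_CUBIC))
E
```

```text
clock: 12.3
tcp_pos: [0.5755, 0.0467, 0.3022]
orientation: [0.02, 0.707, -0.02, 0.707]
contact_force: [0.3, 1.2, 0.4]
opening: 0.004
clock: 12.7
tcp_pos: [0.5241, -0.0743, 0.3775]
orientation: [0.021, 0.705, -0.022, 0.709]
contact_force: [0.3, -0.1, -0.3]
opening: 0.002
```

View pics/e3.png

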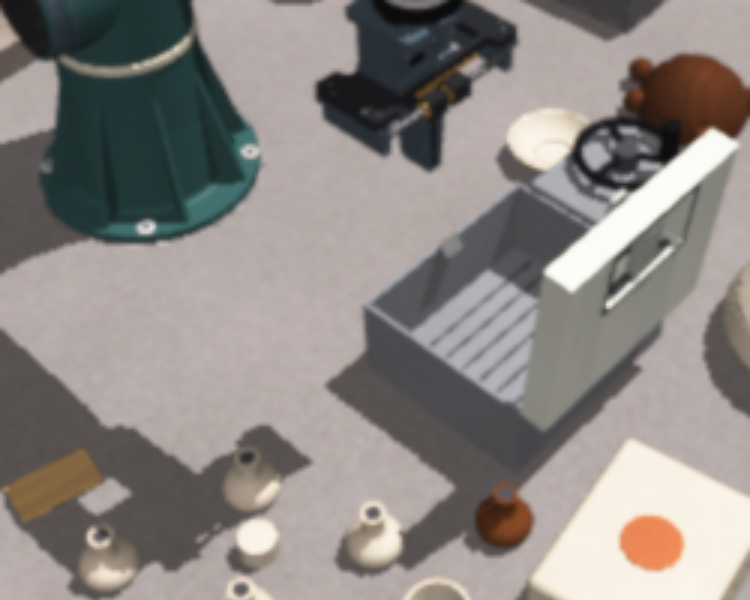

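View pics/e4.png

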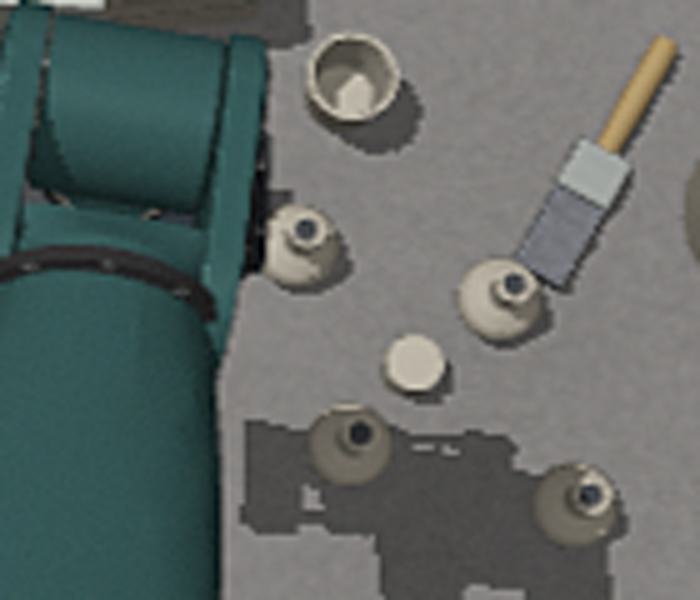

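Run:
```python
from h import *
C=cam('top')
a=lambda u,v:(u/5+300-.4,v/5+135-.4)
for n,p,z in (('A',(307,230),.062),('B',(514,284),.062),('C',(359,433),.062),('D',(590,496),.062),('cup',(353,80),.055),('puck',(414,362),.028)): print(n,onz(C,*a(*p),z).round(4))
tool([.602,-.248,.2],down(1.524))
```

```text
A [ 0.5999 -0.2458  0.062 ]
B [ 0.5598 -0.3862  0.062 ]
C [ 0.4577 -0.2753  0.062 ]
D [ 0.4124 -0.4295  0.062 ]
cup [ 0.7087 -0.2835  0.055 ]
puck [ 0.5127 -0.3217  0.028 ]
off [ 1.46  -1.43   0.733] turn [-0.008  0.001  0.   ]
```

```bash
python3 -m handwheel '{"jaw":[0.7,0.7,0.7,0.7,0.7],"offset":[[0.2,-0.4,0.2],[0.5,-0.8,0.4],[0.7,-1,0.6],[0.7,-1,0.73],[0.7,-1,0.73]],"turn":[[-0.008,0,0],[-0.008,0,0],[-0.008,0,0],[-0.008,0,0],[-0.008,0,0]]}'
python3 -m handwheel '{"jaw":[0.7,0.7,0.7,0.7],"offset":[[0.5,-0.43,0],[0.75,-0.43,0],[0.75,-0.43,0],[0.75,-0.43,0]],"turn":[[0,0,0],[0,0,0],[0,0,0],[0,0,0]]}'
python3 - <<'E'
from h import *
C,im=snap('wrist','f1')
E
```

```text
clock: 13.3
tcp_pos: [0.6056, -0.1954, 0.2871]
orientation: [0.016, 0.708, -0.015, 0.706]
contact_force: [-0.8, 0.6, 0.9]
opening: 0.412
clock: 13.7
tcp_pos: [0.6015, -0.2456, 0.1996]
orientation: [0.016, 0.708, -0.015, 0.706]
contact_force: [-0.6, 0.1, 1.2]
opening: 0.7
```

View pics/f1.png

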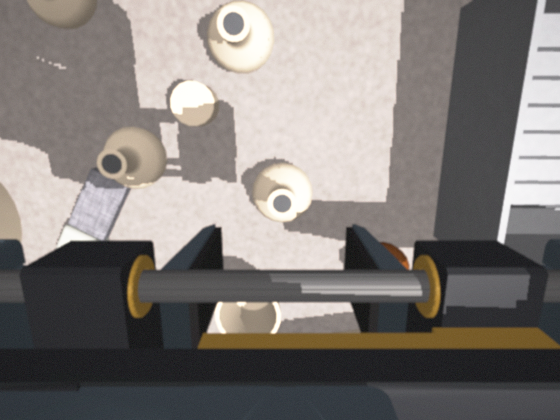

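Run:
```python
from h import *
C=cam('wrist'); p=onz(C,282,203,.062); print(p, onz(cam('top'),110/5+310-.4,108/5+135-.4,.062))
tool([p[0],p[1],.049],down(1.524))
```

```text
[ 0.6032915  -0.24712205  0.062     ] [ 0.68842159 -0.14729096  0.062     ]
off [ 1.27  -0.011  0.008] turn [ 0.002  0.    -0.   ]
```

```bash
python3 -m handwheel '{"jaw":[0.7,0.7,0.7,0.7],"offset":[[0.4,-0.01,0],[0.7,-0.01,0],[0.8,-0.01,0],[0.8,-0.01,0]],"turn":[[0,0,0],[0,0,0],[0,0,0],[0,0,0]]}'
python3 -m handwheel '{"jaw":[0.7,0.7,0.7],"offset":[[0.25,0,0],[0.46,0,0],[0.46,0,0]],"turn":[[0,0,0],[0,0,0],[0,0,0]]}'
python3 -m handwheel '{"jaw":[0.4,0.15,0.15,0.15,0.15,0.15],"offset":[[0,0,0],[0,0,0],[0,0,0],[0,0,0],[0,0,0],[0,0,0]],"turn":[[0,0,0],[0,0,0],[0,0,0],[0,0,0],[0,0,0],[0,0,0]]}' 15
```

```text
clock: 14.15
tcp_pos: [0.6021, -0.2472, 0.105]
orientation: [0.015, 0.707, -0.015, 0.707]
contact_force: [0.2, -0.1, 0.7]
opening: 0.705
clock: 14.45
tcp_pos: [0.6017, -0.2475, 0.0494]
orientation: [0.016, 0.707, -0.015, 0.707]
contact_force: [-0.5, -0.3, -0.3]
opening: 0.697
clock: 15.05
tcp_pos: [0.6019, -0.248, 0.0496]
orientation: [0.016, 0.707, -0.016, 0.707]
contact_force: [-1.3, 0.4, 5.7]
opening: 0.258
```

```bash
python3 -m handwheel '{"jaw":[0.15,0.15,0.15,0.15,0.15,0.15],"offset":[[0,0,0],[-0.2,0,0],[-0.5,0,0],[-0.8,0,0],[-1,0,0],[-1,0,0]],"turn":[[0,0,0],[0,0,0],[0,0,0],[0,0,0],[0,0,0],[0,0,0]]}' 25
python3 -m handwheel '{"jaw":[0.15,0.15,0.15,0.15,0.15],"offset":[[-0.25,0.25,0],[-0.25,0.5,0],[-0.25,0.75,0],[-0.25,1,0],[-0.25,1,0]],"turn":[[0,0,0],[0,0,0],[0,0,0],[0,0,0],[0,0,0]]}'
python3 - <<'E'
from h import *
tool([.6034,.0759,.20],down(1.524))
E
```

```text
clock: 15.65
tcp_pos: [0.6033, -0.2486, 0.1727]
orientation: [0.015, 0.705, -0.016, 0.709]
contact_force: [1.2, -0.2, -1.4]
opening: 0.256
clock: 16.15
tcp_pos: [0.6063, -0.1252, 0.1977]
orientation: [0.015, 0.708, -0.015, 0.706]
contact_force: [0.4, 0.6, -1.6]
opening: 0.257
off [-0.018  1.673 -0.095] turn [ 0.003 -0.001 -0.001]
```

```bash
python3 -m handwheel '{"jaw":[0.15,0.15,0.15,0.15,0.15],"offset":[[-0.02,0.25,-0.02],[-0.02,0.5,-0.05],[-0.02,0.75,-0.09],[-0.02,1,-0.09],[-0.02,1,-0.09]],"turn":[[0,0,0],[0,0,0],[0,0,0],[0,0,0],[0,0,0]]}'
python3 -m handwheel '{"jaw":[0.15,0.15,0.15,0.15],"offset":[[0,0.3,0],[0,0.6,0],[0,0.67,0],[0,0.67,0]],"turn":[[0,0,0],[0,0,0],[0,0,0],[0,0,0]]}'
python3 - <<'E'
from h import *
snap('wrist','g1')
tool([.6034,.0759,.057],down(1.524))
E
```

```text
clock: 16.65
tcp_pos: [0.601, -0.0055, 0.2004]
orientation: [0.015, 0.707, -0.015, 0.706]
contact_force: [0.2, 0.2, -1.4]
opening: 0.255
clock: 17.05
tcp_pos: [0.6049, 0.0729, 0.2008]
orientation: [0.015, 0.707, -0.015, 0.707]
contact_force: [-0.5, -0.3, -0.7]
opening: 0.252
off [ 1.199  0.031 -0.013] turn [ 0.002 -0.001  0.   ]
```

View pics/g1.png

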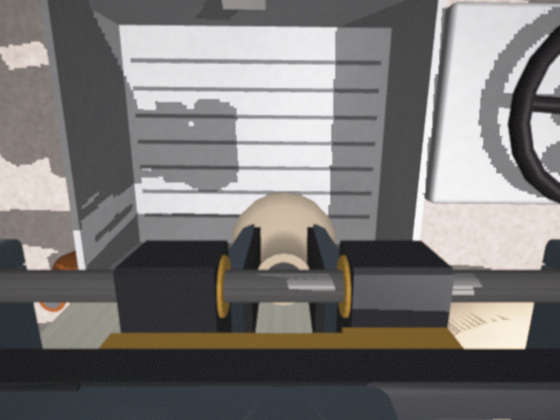

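```bash
python3 -m handwheel '{"jaw":[0.15,0.15,0.15,0.15,0.15],"offset":[[0.3,0,0],[0.6,0,0],[0.8,0,0],[0.9,0,0],[0.9,0,0]],"turn":[[0,0,0],[0,0,0],[0,0,0],[0,0,0],[0,0,0]]}'
python3 -m handwheel '{"jaw":[0.15,0.15,0.15,0.15,0.15],"offset":[[0.15,0,0],[0.25,0,0],[0.3,0,0],[0.315,0,0],[0.315,0,0]],"turn":[[0,0,0],[0,0,0],[0,0,0],[0,0,0],[0,0,0]]}'
```

```text
clock: 17.6
tcp_pos: [0.6043, 0.0715, 0.0922]
orientation: [0.016, 0.708, -0.016, 0.706]
contact_force: [0.2, 0.2, -0.9]
opening: 0.256
clock: 18.1
tcp_pos: [0.6052, 0.0727, 0.0558]
orientation: [0.016, 0.707, -0.016, 0.707]
contact_force: [0.4, -0.1, -1.2]
opening: 0.255
```

Just above the floor. I'll go 1–2 mm more, then release and lift.

```bash
python3 -m handwheel '{"jaw":[0.15,0.15,0.15],"offset":[[0.008,0,0],[0.014,0,0],[0.014,0,0]],"turn":[[0,0,0],[0,0,0],[0,0,0]]}'
python3 -m handwheel '{"jaw":[0.35,0.5,0.5,0.5,0.5,0.5,0.5],"offset":[[0,0,0],[0,0,0],[0,0,0],[-0.1,0,0],[-0.4,0,0],[-0.8,0,0],[-1,0,0]],"turn":[[0,0,0],[0,0,0],[0,0,0],[0,0,0],[0,0,0],[0,0,0],[0,0,0]]}'
python3 - <<'E'
from h import *
tool([.56,-.388,.2],down(1.524))
E
```

```text
clock: 18.4
tcp_pos: [0.6055, 0.0728, 0.0547]
orientation: [0.016, 0.707, -0.016, 0.707]
contact_force: [-1.5, 1.5, 2.9]
opening: 0.256
clock: 19.1
tcp_pos: [0.6064, 0.0728, 0.1786]
orientation: [0.016, 0.706, -0.016, 0.708]
contact_force: [-0.4, -0.1, -0.0]
opening: 0.503
off [-0.181 -3.853 -0.215] turn [ 0.002  0.002 -0.   ]
```

```bash
python3 -m handwheel '{"jaw":[0.7,0.7,0.7],"offset":[[-0.18,-0.4,-0.05],[-0.18,-0.8,-0.05],[-0.18,-1,-0.05]],"turn":[[0,0,0],[0,0,0],[0,0,0]]}'
python3 -m handwheel '{"jaw":[0.7,0.7,0.7],"offset":[[0,-0.4,-0.05],[0,-0.8,-0.05],[0,-1,-0.05]],"turn":[[0,0,0],[0,0,0],[0,0,0]]}'
python3 -m handwheel '{"jaw":[0.7,0.7,0.7],"offset":[[0,-0.4,-0.05],[0,-0.8,-0.05],[0,-1,-0.05]],"turn":[[0,0,0],[0,0,0],[0,0,0]]}'
python3 -m handwheel '{"jaw":[0.7,0.7,0.7,0.7],"offset":[[0,-0.4,-0.05],[0,-0.8,-0.05],[0,-0.84,-0.05],[0,-0.84,-0.05]],"turn":[[0,0,0],[0,0,0],[0,0,0],[0,0,0]]}'
python3 - <<'E'
from h import *
C,im=snap('wrist','h1')
E
```

```text
clock: 19.4
tcp_pos: [0.5938, -0.0496, 0.1978]
orientation: [0.016, 0.706, -0.016, 0.708]
contact_force: [0.3, 0.2, -0.2]
opening: 0.698
clock: 19.7
tcp_pos: [0.5821, -0.1696, 0.1969]
orientation: [0.016, 0.707, -0.016, 0.707]
contact_force: [-0.0, -0.3, -0.3]
opening: 0.703
clock: 20.0
tcp_pos: [0.5707, -0.2894, 0.1969]
orientation: [0.016, 0.707, -0.017, 0.707]
contact_force: [-0.6, 1.1, -0.2]
opening: 0.699
clock: 20.4
tcp_pos: [0.5603, -0.3877, 0.1963]
orientation: [0.016, 0.707, -0.016, 0.707]
contact_force: [-0.2, -0.2, -0.0]
opening: 0.695
```

View pics/h1.png

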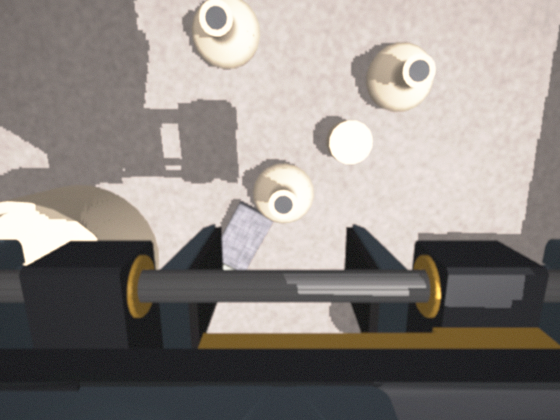

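```bash
python3 -m handwheel '{"jaw":[0.7,0.7,0.7,0.7],"offset":[[0.4,0,0.01],[0.7,0,0.01],[0.8,0,0.01],[0.8,0,0.01]],"turn":[[0,0,0],[0,0,0],[0,0,0],[0,0,0]]}'
python3 -m handwheel '{"jaw":[0.7,0.7,0.7],"offset":[[0.25,0,0],[0.43,0,0],[0.43,0,0]],"turn":[[0,0,0],[0,0,0],[0,0,0]]}'
python3 -m handwheel '{"jaw":[0.4,0.15,0.15,0.15,0.15,0.15],"offset":[[0,0,0],[0,0,0],[0,0,0],[0,0,0],[0,0,0],[0,0,0]],"turn":[[0,0,0],[0,0,0],[0,0,0],[0,0,0],[0,0,0],[0,0,0]]}' 15
python3 -m handwheel '{"jaw":[0.15,0.15,0.15,0.15,0.15,0.15],"offset":[[0,0,0],[-0.2,0,0],[-0.5,0,0],[-0.8,0,0],[-1,0,0],[-1,0,0]],"turn":[[0,0,0],[0,0,0],[0,0,0],[0,0,0],[0,0,0],[0,0,0]]}' 25
python3 - <<'E'
from h import *
tool([.5987,-.024,.2],down(1.524))
E
```

```text
clock: 20.85
tcp_pos: [0.5615, -0.3851, 0.0987]
orientation: [0.016, 0.708, -0.015, 0.706]
contact_force: [-0.4, -0.5, 0.3]
opening: 0.699
clock: 21.15
tcp_pos: [0.5617, -0.3859, 0.0478]
orientation: [0.016, 0.707, -0.015, 0.706]
contact_force: [-1.0, -0.2, 0.2]
opening: 0.702
clock: 21.75
tcp_pos: [0.5621, -0.3869, 0.0486]
orientation: [0.016, 0.707, -0.016, 0.707]
contact_force: [-0.6, -0.5, 4.8]
opening: 0.261
clock: 22.35
tcp_pos: [0.5633, -0.3877, 0.1717]
orientation: [0.015, 0.705, -0.017, 0.708]
contact_force: [0.8, -1.2, -1.7]
opening: 0.255
off [-0.244  3.04   0.161] turn [0.002 0.003 0.002]
```

```bash
python3 -m handwheel '{"jaw":[0.15,0.15,0.15,0.15],"offset":[[-0.25,0.25,0.02],[-0.25,0.5,0.05],[-0.25,0.75,0.05],[-0.25,1,0.05]],"turn":[[0,0,0],[0,0,0],[0,0,0],[0,0,0]]}'
python3 -m handwheel '{"jaw":[0.15,0.15,0.15,0.15],"offset":[[0,0.25,0.02],[0,0.5,0.05],[0,0.75,0.05],[0,1,0.05]],"turn":[[0,0,0],[0,0,0],[0,0,0],[0,0,0]]}'
python3 -m handwheel '{"jaw":[0.15,0.15,0.15,0.15,0.15],"offset":[[0,0.25,0.02],[0,0.5,0.05],[0,0.75,0.05],[0,1.0,0.05],[0,1.0,0.05]],"turn":[[0,0,0],[0,0,0],[0,0,0],[0,0,0],[0,0,0]]}'
python3 - <<'E'
from h import *
snap('wrist','i1')
tool([.5987,-.024,.0535],down(1.524))
E
```

```text
clock: 22.75
tcp_pos: [0.5726, -0.2657, 0.1968]
orientation: [0.016, 0.707, -0.016, 0.706]
contact_force: [-0.1, -0.6, -1.7]
opening: 0.258
clock: 23.15
tcp_pos: [0.5838, -0.1461, 0.1966]
orientation: [0.016, 0.708, -0.016, 0.706]
contact_force: [1.4, -0.0, -1.6]
opening: 0.257
clock: 23.65
tcp_pos: [0.5951, -0.0252, 0.1967]
orientation: [0.015, 0.708, -0.015, 0.706]
contact_force: [0.1, -1.3, -2.0]
opening: 0.255
off [1.194 0.022 0.03 ] turn [ 0.003 -0.001 -0.   ]
```

View pics/i1.png

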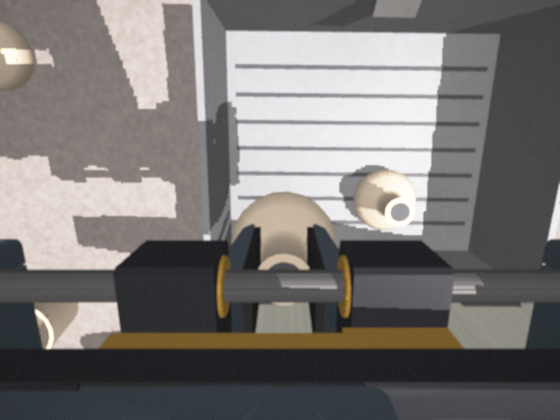

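```bash
python3 -m handwheel '{"jaw":[0.15,0.15,0.15,0.15,0.15],"offset":[[0.3,0.02,0.03],[0.6,0.02,0.03],[0.8,0.02,0.03],[0.9,0.02,0.03],[0.9,0.02,0.03]],"turn":[[0,0,0],[0,0,0],[0,0,0],[0,0,0],[0,0,0]]}'
python3 -m handwheel '{"jaw":[0.15,0.15,0.15,0.15,0.15],"offset":[[0.15,0,0],[0.22,0,0],[0.27,0,0],[0.285,0,0],[0.285,0,0]],"turn":[[0,0,0],[0,0,0],[0,0,0],[0,0,0],[0,0,0]]}'
```

```text
clock: 24.2
tcp_pos: [0.5985, -0.0262, 0.0884]
orientation: [0.016, 0.708, -0.016, 0.706]
contact_force: [0.8, -0.8, -0.9]
opening: 0.26
clock: 24.7
tcp_pos: [0.5998, -0.0257, 0.0563]
orientation: [0.016, 0.707, -0.016, 0.707]
contact_force: [-0.5, 0.1, -1.7]
opening: 0.257
```

```bash
python3 -m handwheel '{"jaw":[0.15,0.15,0.15],"offset":[[0.014,0,0],[0.024,0,0],[0.024,0,0]],"turn":[[0,0,0],[0,0,0],[0,0,0]]}'
python3 -m handwheel '{"jaw":[0.35,0.5,0.5,0.5,0.5,0.5,0.5],"offset":[[0,0,0],[0,0,0],[0,0,0],[-0.1,0,0],[-0.4,0,0],[-0.8,0,0],[-1,0,0]],"turn":[[0,0,0],[0,0,0],[0,0,0],[0,0,0],[0,0,0],[0,0,0],[0,0,0]]}'
python3 - <<'E'
from h import *
tool([.459,-.278,.2],down(1.524))
E
```

```text
clock: 25.0
tcp_pos: [0.5999, -0.0256, 0.0536]
orientation: [0.016, 0.707, -0.016, 0.707]
contact_force: [-1.3, -0.4, 3.7]
opening: 0.26
clock: 25.7
tcp_pos: [0.6009, -0.0257, 0.1775]
orientation: [0.016, 0.706, -0.016, 0.708]
contact_force: [0.2, -1.4, -0.4]
opening: 0.5
off [-0.191 -2.153 -1.087] turn [0.002 0.002 0.   ]
```

```bash
python3 -m handwheel '{"jaw":[0.7,0.7,0.7,0.7],"offset":[[-0.19,-0.3,-0.15],[-0.19,-0.6,-0.4],[-0.19,-0.9,-0.55],[-0.19,-1,-0.55]],"turn":[[0,0,0],[0,0,0],[0,0,0],[0,0,0]]}'
python3 -m handwheel '{"jaw":[0.7,0.7,0.7,0.7,0.7],"offset":[[0,-0.4,-0.2],[0,-0.7,-0.4],[0,-1,-0.53],[0,-1,-0.53],[0,-1,-0.53]],"turn":[[0,0,0],[0,0,0],[0,0,0],[0,0,0],[0,0,0]]}'
python3 - <<'E'
from h import *
C,im=snap('wrist','j1')
tool([.459,-.278,.0495],down(1.524))
E
```

```text
clock: 26.1
tcp_pos: [0.5263, -0.1446, 0.1969]
orientation: [0.016, 0.707, -0.016, 0.707]
contact_force: [-1.1, -0.5, 1.0]
opening: 0.697
clock: 26.6
tcp_pos: [0.4596, -0.2601, 0.1964]
orientation: [0.016, 0.707, -0.016, 0.707]
contact_force: [0.0, 0.0, -0.3]
opening: 0.699
off [ 1.223e+00 -1.550e-01 -1.000e-03] turn [0.001 0.    0.   ]
```

View pics/j1.png

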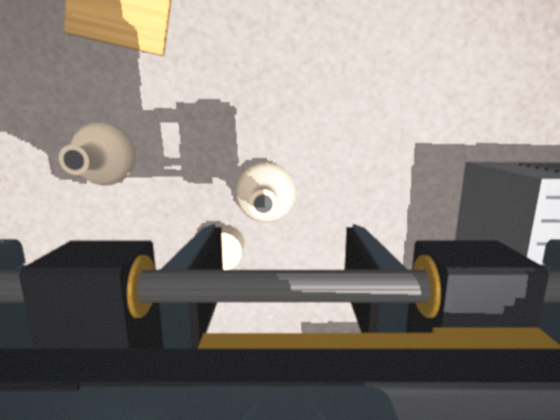

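Run:
```python
from h import *
C=cam('wrist'); p=onz(C,263,203,.062);print(p)
tool([p[0]-.001,p[1],.0495],down(1.524))
```

```text
[ 0.45893133 -0.2768403   0.062     ]
off [ 1.223 -0.146 -0.011] turn [0.001 0.    0.   ]
```

```bash
python3 -m handwheel '{"jaw":[0.7,0.7,0.7,0.7],"offset":[[0.4,-0.15,0],[0.7,-0.15,0],[0.8,-0.15,0],[0.8,-0.15,0]],"turn":[[0,0,0],[0,0,0],[0,0,0],[0,0,0]]}'
python3 -m handwheel '{"jaw":[0.7,0.7,0.7],"offset":[[0.25,0,0],[0.42,0,0],[0.42,0,0]],"turn":[[0,0,0],[0,0,0],[0,0,0]]}'
python3 -m handwheel '{"jaw":[0.4,0.15,0.15,0.15,0.15,0.15],"offset":[[0,0,0],[0,0,0],[0,0,0],[0,0,0],[0,0,0],[0,0,0]],"turn":[[0,0,0],[0,0,0],[0,0,0],[0,0,0],[0,0,0],[0,0,0]]}' 15
python3 -m handwheel '{"jaw":[0.15,0.15,0.15,0.15,0.15,0.15],"offset":[[0,0,0],[-0.2,0,0],[-0.5,0,0],[-0.8,0,0],[-1,0,0],[-1,0,0]],"turn":[[0,0,0],[0,0,0],[0,0,0],[0,0,0],[0,0,0],[0,0,0]]}' 25
python3 - <<'E'
from h import *
tool([.5134,.0801,.2],down(1.524))
E
```

```text
clock: 27.05
tcp_pos: [0.4584, -0.2762, 0.0988]
orientation: [0.016, 0.708, -0.015, 0.706]
contact_force: [0.6, 0.1, 0.3]
opening: 0.697
clock: 27.35
tcp_pos: [0.4588, -0.2768, 0.0493]
orientation: [0.016, 0.707, -0.015, 0.707]
contact_force: [0.2, -1.0, 0.4]
opening: 0.702
clock: 27.95
tcp_pos: [0.4588, -0.2777, 0.0498]
orientation: [0.016, 0.707, -0.016, 0.707]
contact_force: [-0.7, 1.6, 5.3]
opening: 0.258
clock: 28.55
tcp_pos: [0.46, -0.2786, 0.1726]
orientation: [0.015, 0.705, -0.017, 0.708]
contact_force: [0.3, 0.6, -1.2]
opening: 0.254
off [-0.235  3.005  0.313] turn [0.001 0.003 0.002]
```

```bash
python3 -m handwheel '{"jaw":[0.15,0.15,0.15,0.15],"offset":[[-0.24,0.25,0.02],[-0.24,0.5,0.05],[-0.24,0.75,0.1],[-0.24,1,0.1]],"turn":[[0,0,0],[0,0,0],[0,0,0],[0,0,0]]}'
python3 -m handwheel '{"jaw":[0.15,0.15,0.15,0.15],"offset":[[0,0.25,0.02],[0,0.5,0.05],[0,0.75,0.1],[0,1,0.1]],"turn":[[0,0,0],[0,0,0],[0,0,0],[0,0,0]]}'
python3 -m handwheel '{"jaw":[0.15,0.15,0.15,0.15,0.15],"offset":[[0,0.25,0.02],[0,0.5,0.05],[0,0.75,0.1],[0,1.0,0.11],[0,1.0,0.11]],"turn":[[0,0,0],[0,0,0],[0,0,0],[0,0,0],[0,0,0]]}'
python3 - <<'E'
from h import *
snap('wrist','k1')
tool([.5134,.0801,.0548],down(1.524))
E
```

```text
clock: 28.95
tcp_pos: [0.4758, -0.157, 0.1973]
orientation: [0.016, 0.707, -0.016, 0.707]
contact_force: [-0.3, 0.0, -0.8]
opening: 0.256
clock: 29.35
tcp_pos: [0.4931, -0.0377, 0.1971]
orientation: [0.016, 0.707, -0.016, 0.707]
contact_force: [0.6, -0.4, -1.5]
opening: 0.257
clock: 29.85
tcp_pos: [0.5114, 0.0827, 0.197]
orientation: [0.015, 0.707, -0.015, 0.706]
contact_force: [-0.1, 0.1, -1.2]
opening: 0.258
off [ 1.185 -0.01   0.021] turn [ 0.003 -0.001  0.   ]
```

View pics/k1.png

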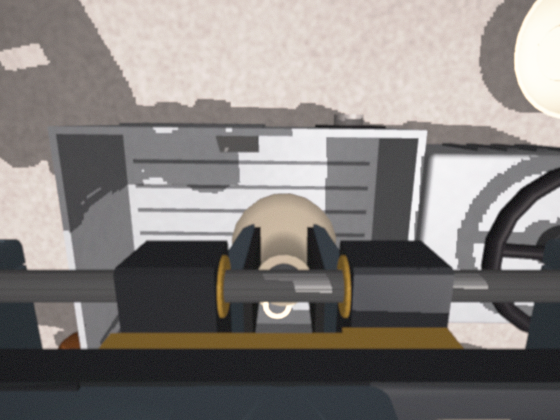

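```bash
python3 -m handwheel '{"jaw":[0.15,0.15,0.15,0.15,0.15],"offset":[[0.3,0,0.01],[0.6,0,0.01],[0.8,0,0.01],[0.9,0,0.01],[0.9,0,0.01]],"turn":[[0,0,0],[0,0,0],[0,0,0],[0,0,0],[0,0,0]]}'
python3 -m handwheel '{"jaw":[0.15,0.15,0.15,0.15,0.15],"offset":[[0.15,0,0],[0.22,0,0],[0.26,0,0],[0.27,0,0],[0.27,0,0]],"turn":[[0,0,0],[0,0,0],[0,0,0],[0,0,0],[0,0,0]]}'
```

```text
clock: 30.4
tcp_pos: [0.5119, 0.0796, 0.0887]
orientation: [0.016, 0.708, -0.016, 0.706]
contact_force: [0.5, 0.4, -0.9]
opening: 0.255
clock: 30.9
tcp_pos: [0.5133, 0.0803, 0.0584]
orientation: [0.016, 0.707, -0.016, 0.707]
contact_force: [-0.1, 0.5, -1.5]
opening: 0.256
```

```bash
python3 -m handwheel '{"jaw":[0.15,0.15,0.15],"offset":[[0.02,0,0],[0.032,0,0],[0.032,0,0]],"turn":[[0,0,0],[0,0,0],[0,0,0]]}'
python3 -m handwheel '{"jaw":[0.35,0.5,0.5,0.5,0.5,0.5,0.5],"offset":[[0,0,0],[0,0,0],[0,0,0],[-0.1,0,0],[-0.4,0,0],[-0.8,0,0],[-1,0,0]],"turn":[[0,0,0],[0,0,0],[0,0,0],[0,0,0],[0,0,0],[0,0,0],[0,0,0]]}'
python3 - <<'E'
from h import *
tool([.414,-.431,.2],down(1.524))
E
```

```text
clock: 31.2
tcp_pos: [0.5134, 0.0804, 0.0547]
orientation: [0.016, 0.707, -0.016, 0.707]
contact_force: [-3.2, 0.7, 10.0]
opening: 0.259
clock: 31.9
tcp_pos: [0.5141, 0.0805, 0.1782]
orientation: [0.016, 0.706, -0.016, 0.708]
contact_force: [0.7, 0.1, 0.5]
opening: 0.501
off [-0.187 -4.295 -0.644] turn [ 0.002  0.002 -0.   ]
```

```bash
python3 -m handwheel '{"jaw":[0.7,0.7,0.7],"offset":[[-0.19,-0.4,0],[-0.19,-0.8,-0.05],[-0.19,-1,-0.05]],"turn":[[0,0,0],[0,0,0],[0,0,0]]}'
python3 -m handwheel '{"jaw":[0.7,0.7,0.7],"offset":[[0,-0.4,-0.1],[0,-0.8,-0.2],[0,-1,-0.2]],"turn":[[0,0,0],[0,0,0],[0,0,0]]}'
python3 -m handwheel '{"jaw":[0.7,0.7,0.7],"offset":[[0,-0.4,-0.1],[0,-0.8,-0.2],[0,-1,-0.2]],"turn":[[0,0,0],[0,0,0],[0,0,0]]}'
python3 -m handwheel '{"jaw":[0.7,0.7,0.7,0.7],"offset":[[0,-0.4,-0.1],[0,-0.8,-0.2],[0,-1,-0.2],[0,-1,-0.2]],"turn":[[0,0,0],[0,0,0],[0,0,0],[0,0,0]]}'
python3 - <<'E'
from h import *
C,im=snap('wrist','l1')
tool([.414,-.431,.0495],down(1.524))
E
```

```text
clock: 32.2
tcp_pos: [0.5013, -0.0416, 0.1986]
orientation: [0.016, 0.706, -0.016, 0.708]
contact_force: [0.1, 0.0, -1.0]
opening: 0.693
clock: 32.5
tcp_pos: [0.4709, -0.1606, 0.1977]
orientation: [0.016, 0.707, -0.016, 0.707]
contact_force: [0.7, 0.3, -0.1]
opening: 0.7
clock: 32.8
tcp_pos: [0.4417, -0.2797, 0.1978]
orientation: [0.016, 0.707, -0.017, 0.707]
contact_force: [1.1, -0.3, -0.6]
opening: 0.705
clock: 33.2
tcp_pos: [0.4133, -0.3985, 0.1978]
orientation: [0.016, 0.707, -0.017, 0.707]
contact_force: [0.4, 0.4, 0.0]
opening: 0.697
off [ 1.233 -0.284  0.018] turn [0. 0. 0.]
```

View pics/l1.png

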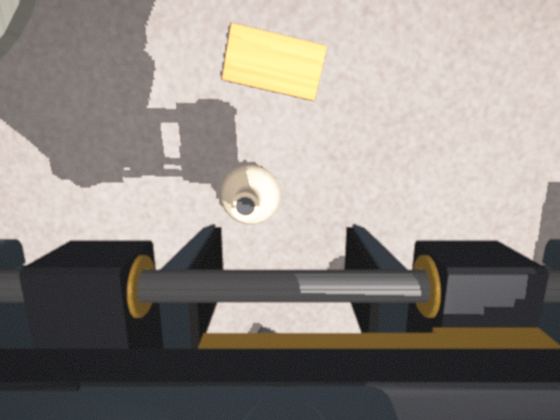

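Run:
```python
from h import *
C=cam('wrist'); p=onz(C,245,206,.062);print(p)
tool([p[0]-.001,p[1],.0495],down(1.524))
```

```text
[ 0.41452971 -0.42988445  0.062     ]
off [ 1.233 -0.275  0.014] turn [0. 0. 0.]
```

```bash
python3 -m handwheel '{"jaw":[0.7,0.7,0.7,0.7],"offset":[[0.4,-0.28,0.01],[0.7,-0.28,0.01],[0.8,-0.28,0.01],[0.8,-0.28,0.01]],"turn":[[0,0,0],[0,0,0],[0,0,0],[0,0,0]]}'
python3 -m handwheel '{"jaw":[0.7,0.7,0.7],"offset":[[0.25,0,0],[0.43,0,0],[0.43,0,0]],"turn":[[0,0,0],[0,0,0],[0,0,0]]}'
python3 -m handwheel '{"jaw":[0.4,0.15,0.15,0.15,0.15,0.15],"offset":[[0,0,0],[0,0,0],[0,0,0],[0,0,0],[0,0,0],[0,0,0]],"turn":[[0,0,0],[0,0,0],[0,0,0],[0,0,0],[0,0,0],[0,0,0]]}' 15
python3 -m handwheel '{"jaw":[0.15,0.15,0.15,0.15,0.15,0.15],"offset":[[0,0,0],[-0.2,0,0],[-0.5,0,0],[-0.8,0,0],[-1,0,0],[-1,0,0]],"turn":[[0,0,0],[0,0,0],[0,0,0],[0,0,0],[0,0,0],[0,0,0]]}' 25
python3 - <<'E'
from h import *
tool([.5087,-.0198,.2],down(1.524))
E
```

```text
clock: 33.65
tcp_pos: [0.4129, -0.4275, 0.0998]
orientation: [0.016, 0.708, -0.014, 0.706]
contact_force: [-0.1, -0.2, 0.9]
opening: 0.704
clock: 33.95
tcp_pos: [0.4134, -0.4281, 0.0492]
orientation: [0.016, 0.707, -0.015, 0.707]
contact_force: [0.1, -0.6, -0.2]
opening: 0.697
clock: 34.55
tcp_pos: [0.4136, -0.4296, 0.0497]
orientation: [0.016, 0.707, -0.016, 0.707]
contact_force: [-0.8, 0.7, 5.5]
opening: 0.258
clock: 35.15
tcp_pos: [0.4146, -0.4306, 0.1725]
orientation: [0.014, 0.706, -0.017, 0.708]
contact_force: [0.0, -0.2, -1.2]
opening: 0.256
off [-0.239  3.454  0.632] turn [0.002 0.002 0.002]
```

```bash
python3 -m handwheel '{"jaw":[0.15,0.15,0.15,0.15],"offset":[[-0.24,0.25,0.02],[-0.24,0.5,0.08],[-0.24,0.75,0.15],[-0.24,1,0.18]],"turn":[[0,0,0],[0,0,0],[0,0,0],[0,0,0]]}'
python3 -m handwheel '{"jaw":[0.15,0.15,0.15,0.15],"offset":[[0,0.25,0.04],[0,0.5,0.08],[0,0.75,0.13],[0,1,0.18]],"turn":[[0,0,0],[0,0,0],[0,0,0],[0,0,0]]}'
python3 -m handwheel '{"jaw":[0.15,0.15,0.15,0.15],"offset":[[0,0.25,0.02],[0,0.5,0.08],[0,0.75,0.13],[0,1.0,0.18]],"turn":[[0,0,0],[0,0,0],[0,0,0],[0,0,0]]}'
python3 -m handwheel '{"jaw":[0.15,0.15,0.15,0.15],"offset":[[0,0.25,0.02],[0,0.45,0.08],[0,0.45,0.09],[0,0.45,0.09]],"turn":[[0,0,0],[0,0,0],[0,0,0],[0,0,0]]}'
python3 - <<'E'
from h import *
snap('wrist','m1')
tool([.5087,-.0198,.0547],down(1.524))
E
```

```text
clock: 35.55
tcp_pos: [0.4403, -0.309, 0.1969]
orientation: [0.016, 0.707, -0.015, 0.707]
contact_force: [0.2, 0.4, -1.4]
opening: 0.255
clock: 35.95
tcp_pos: [0.4667, -0.19, 0.1968]
orientation: [0.016, 0.707, -0.016, 0.706]
contact_force: [1.2, 0.1, -2.2]
opening: 0.257
clock: 36.35
tcp_pos: [0.4937, -0.0712, 0.1968]
orientation: [0.016, 0.708, -0.016, 0.706]
contact_force: [0.9, -0.2, -0.8]
opening: 0.257
clock: 36.75
tcp_pos: [0.5069, -0.0189, 0.197]
orientation: [0.015, 0.708, -0.015, 0.706]
contact_force: [-0.1, 0.1, -0.7]
opening: 0.256
off [ 1.187 -0.003  0.018] turn [ 0.002 -0.001  0.   ]
```

View pics/m1.png

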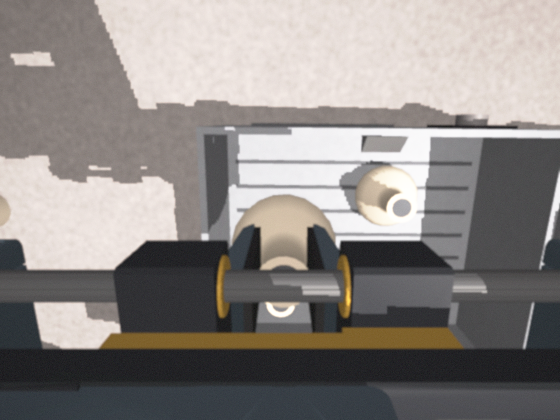

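```bash
python3 -m handwheel '{"jaw":[0.15,0.15,0.15,0.15,0.15],"offset":[[0.3,0,0.01],[0.6,0,0.01],[0.8,0,0.01],[0.9,0,0.01],[0.9,0,0.01]],"turn":[[0,0,0],[0,0,0],[0,0,0],[0,0,0],[0,0,0]]}'
python3 -m handwheel '{"jaw":[0.15,0.15,0.15,0.15,0.15],"offset":[[0.15,0,0],[0.22,0,0],[0.26,0,0],[0.28,0,0],[0.28,0,0]],"turn":[[0,0,0],[0,0,0],[0,0,0],[0,0,0],[0,0,0]]}'
```

```text
clock: 37.3
tcp_pos: [0.5076, -0.0198, 0.0888]
orientation: [0.016, 0.708, -0.016, 0.706]
contact_force: [-0.2, -0.7, -0.2]
opening: 0.258
clock: 37.8
tcp_pos: [0.5087, -0.0192, 0.0568]
orientation: [0.016, 0.707, -0.016, 0.707]
contact_force: [0.4, -0.1, -1.7]
opening: 0.256
```

```bash
python3 -m handwheel '{"jaw":[0.15,0.15,0.15],"offset":[[0.01,0,0],[0.02,0,0],[0.02,0,0]],"turn":[[0,0,0],[0,0,0],[0,0,0]]}'
python3 -m handwheel '{"jaw":[0.35,0.5,0.5,0.5,0.5,0.5,0.5],"offset":[[0,0,0],[0,0,0],[0,0,0],[-0.1,0,0],[-0.4,0,0],[-0.8,0,0],[-1,0,0]],"turn":[[0,0,0],[0,0,0],[0,0,0],[0,0,0],[0,0,0],[0,0,0],[0,0,0]]}'
python3 -m handwheel '{"jaw":[0.5,0.3,0,0],"offset":[[-0.4,0,0],[-0.8,0,0],[-1,0,0],[-1,0,0]],"turn":[[0,0,0],[0,0,0],[0,0,0],[0,0,0]]}'
python3 - <<'E'
from h import *
snap('wrist','n1');S,s=snap('scene','n2')
cv2.imwrite('pics/n3.png',cv2.resize(s[150:330,200:380],(600,600),interpolation=cv2.INTER_CUBIC))
E
```

```text
clock: 38.1
tcp_pos: [0.5089, -0.0192, 0.0547]
orientation: [0.016, 0.707, -0.016, 0.707]
contact_force: [-2.5, 1.3, 8.0]
opening: 0.253
clock: 38.8
tcp_pos: [0.5097, -0.0193, 0.1782]
orientation: [0.016, 0.706, -0.016, 0.708]
contact_force: [0.9, -0.1, -0.7]
opening: 0.502
clock: 39.2
tcp_pos: [0.51, -0.0193, 0.2987]
orientation: [0.016, 0.705, -0.016, 0.709]
contact_force: [-0.1, 0.3, -0.2]
opening: 0.272
```

View pics/n1.png

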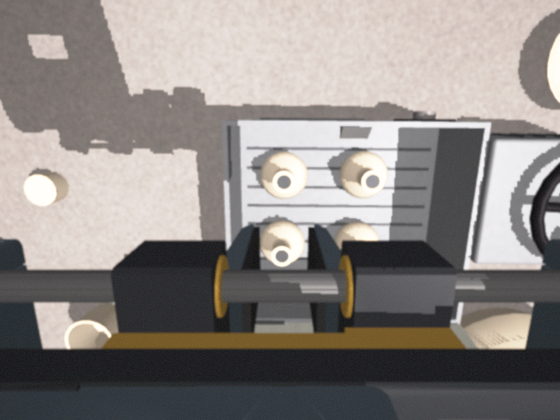

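View pics/n3.png

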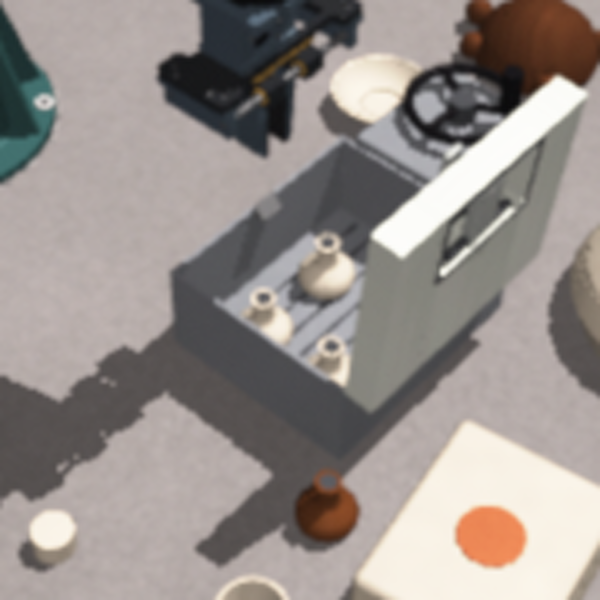

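```bash
python3 -m handwheel '{"jaw":[0,0,0,0],"offset":[[-0.4,-0.1,0],[-0.8,-0.15,0],[-1,-0.18,0],[-1,-0.18,0]],"turn":[[0,0,0],[0,0,0],[0,0,0],[0,0,0]]}'
python3 -m handwheel '{"jaw":[0,0,0,0],"offset":[[0,-0.05,0.4],[0,-0.1,0.8],[0,-0.1,1],[0,-0.1,1]],"turn":[[0,0,0],[0,0,0],[0,0,0],[0,0,0]]}'
python3 - <<'E'
from h import *
tool([.7577,-.0516,.42],down(1.524))
E
```

```text
clock: 39.7
tcp_pos: [0.5084, -0.0412, 0.4164]
orientation: [0.016, 0.706, -0.016, 0.708]
contact_force: [0.5, 0.1, -0.5]
opening: 0.009
clock: 40.1
tcp_pos: [0.6284, -0.0581, 0.4104]
orientation: [0.016, 0.708, -0.016, 0.705]
contact_force: [-0.8, -0.2, -0.5]
opening: 0.002
off [-0.085  0.102  1.074] turn [ 0.002 -0.003 -0.   ]
```

```bash
python3 -m handwheel '{"jaw":[0,0,0,0],"offset":[[-0.08,0.05,0.4],[-0.08,0.1,0.8],[-0.08,0.1,1],[-0.08,0.1,1]],"turn":[[0,0,0],[0,0,0],[0,0,0],[0,0,0]]}'
python3 -m handwheel '{"jaw":[0,0,0,0],"offset":[[0,0,0.1],[0.4,0,0.1],[0.83,0,0.1],[0.83,0,0.1]],"turn":[[0,0,0],[0,0,0],[0,0,0],[0,0,0]]}'
python3 - <<'E'
from h import *
snap('wrist','o1');S,s=snap('scene','o2')
cv2.imwrite('pics/o3.png',cv2.resize(s[100:340,200:440],(600,600),interpolation=cv2.INTER_CUBIC))
tool([.6627+.0637,-.0471-.003,.321],down(1.524))
E
```

```text
clock: 40.5
tcp_pos: [0.7483, -0.0511, 0.4202]
orientation: [0.016, 0.708, -0.015, 0.706]
contact_force: [-1.1, 0.5, -0.4]
opening: 0.001
clock: 40.9
tcp_pos: [0.7557, -0.0516, 0.3166]
orientation: [0.016, 0.711, -0.015, 0.703]
contact_force: [-0.7, 0.2, -1.0]
opening: 0.002
off [ 0.029  0.003 -0.271] turn [ 0.001 -0.001 -0.   ]
```

View pics/o3.png

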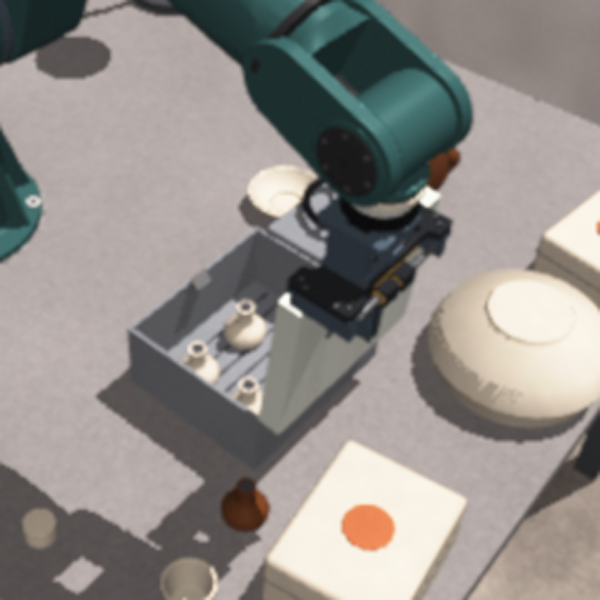

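```bash
python3 -m handwheel '{"jaw":[0,0,0,0,0,0,0],"offset":[[0,0,-0.12],[-0.02,0,-0.24],[-0.03,0,-0.34],[-0.04,0,-0.44],[-0.05,0,-0.55],[-0.06,0,-0.66],[-0.06,0,-0.66]],"turn":[[0,0,0],[0,0,0],[0,0,0],[0,0,0],[0,0,0],[0,0,0],[0,0,0]]}'
python3 - <<'E'
from h import *
tool([.6627-.0267,-.0471+.0013,.322],down(1.524))
E
```

```text
clock: 41.7
tcp_pos: [0.679, -0.0484, 0.3324]
orientation: [0.016, 0.707, -0.016, 0.707]
contact_force: [0.8, 1.2, 0.1]
opening: 0.003
off [ 0.086  0.005 -0.359] turn [0.002 0.    0.   ]
```

```bash
python3 -m handwheel '{"jaw":[0,0,0,0,0,0,0,0],"offset":[[0.04,0,-0.1],[0.06,0,-0.22],[0.087,0,-0.358],[0.135,0,-0.52],[0.19,0,-0.678],[0.27,0,-0.83],[0.355,0,-0.972],[0.355,0,-0.972]],"turn":[[0,0,0],[0,0,0],[0,0,0],[0,0,0],[0,0,0],[0,0,0],[0,0,0],[0,0,0]]}'
python3 - <<'E'
from h import *
S,s=snap('scene','p2')
cv2.imwrite('pics/p3.png',cv2.resize(s[100:340,200:440],(600,600),interpolation=cv2.INTER_CUBIC))
E
```

```text
clock: 42.5
tcp_pos: [0.5612, -0.043, 0.2869]
orientation: [0.016, 0.708, -0.016, 0.706]
contact_force: [0.9, -0.9, 0.3]
opening: 0.002
```

View pics/p3.png

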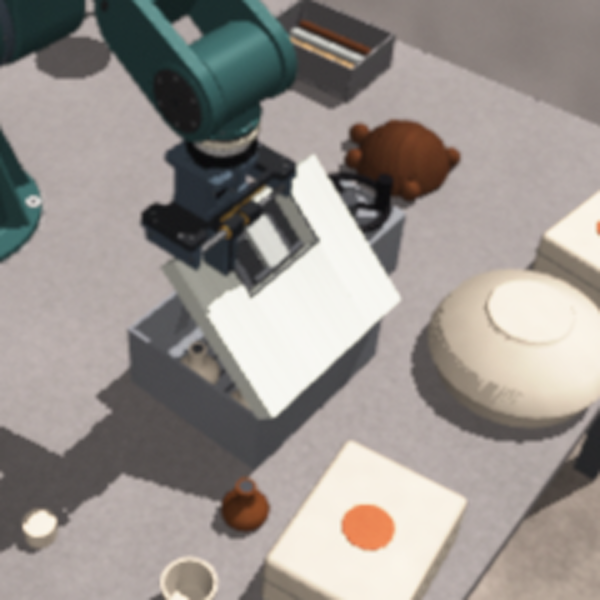

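```bash
python3 -m handwheel '{"jaw":[0,0,0,0,0,0,0,0],"offset":[[0.09,0,-0.12],[0.197,0,-0.246],[0.33,0,-0.35],[0.46,0,-0.45],[0.61,0,-0.53],[0.765,0,-0.6],[0.89,0,-0.64],[0.89,0,-0.64]],"turn":[[0,0,0],[0,0,0],[0,0,0],[0,0,0],[0,0,0],[0,0,0],[0,0,0],[0,0,0]]}'
python3 - <<'E'
from h import *
S,s=snap('scene','q2')
cv2.imwrite('pics/q3.png',cv2.resize(s[100:340,200:440],(600,600),interpolation=cv2.INTER_CUBIC))
E
```

```text
clock: 43.35
tcp_pos: [0.4863, -0.0398, 0.1805]
orientation: [0.016, 0.708, -0.016, 0.706]
contact_force: [0.4, 0.0, -0.3]
opening: 0.001
```

View pics/q3.png

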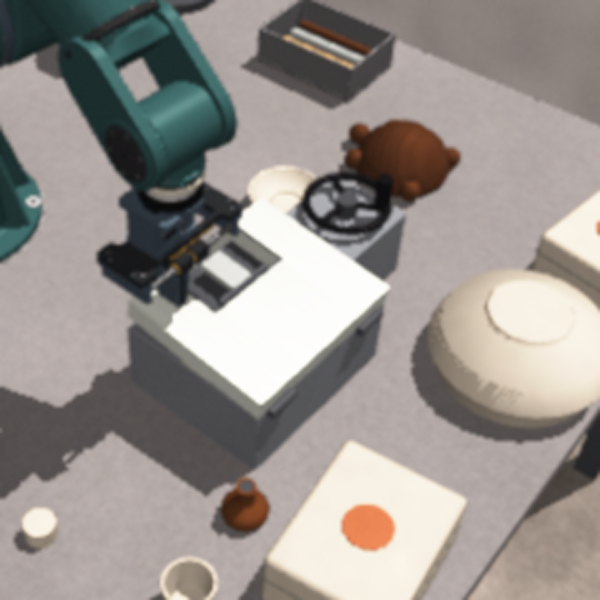

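```bash
python3 -m handwheel '{"jaw":[0,0,0,0],"offset":[[0.06,0,-0.02],[0.12,0,-0.03],[0.17,0,-0.03],[0.2,0,-0.03]],"turn":[[0,0,0],[0,0,0],[0,0,0],[0,0,0]]}'
python3 -m handwheel '{"jaw":[0,0],"offset":[[0.01,0,0],[0.02,0,0]],"turn":[[0,0,0],[0,0,0]]}'
```

```text
clock: 43.8
tcp_pos: [0.4836, -0.0397, 0.1578]
orientation: [0.016, 0.707, -0.016, 0.707]
contact_force: [-1.4, -0.3, 0.6]
opening: 0.003
clock: 44.0
tcp_pos: [0.4837, -0.0397, 0.1561]
orientation: [0.016, 0.707, -0.016, 0.707]
contact_force: [-12.4, 1.0, 30.9]
opening: 0.003
```

```bash
python3 -m handwheel '{"jaw":[0,0],"offset":[[0.005,0,0],[0.005,0,0]],"turn":[[0,0,0],[0,0,0]]}'
python3 -m handwheel '{"jaw":[0,0,0,0,0],"offset":[[-0.2,0,0],[-0.5,0,0],[-0.8,0,0],[-0.8,0,0],[-0.8,0,0]],"turn":[[0,0,0],[0,0,0],[0,0,0],[0,0,0],[0,0,0]]}'
python3 - <<'E'
from h import *
S,s=snap('scene','r2');snap('wrist','r1')
cv2.imwrite('pics/r3.png',cv2.resize(s[160:290,240:370],None,fx=4.5,fy=4.5,interpolation=cv2.INTER_CUBIC))
E
```

```text
clock: 44.2
tcp_pos: [0.4836, -0.0397, 0.1561]
orientation: [0.016, 0.707, -0.016, 0.707]
contact_force: [-10.5, 0.8, 24.0]
opening: 0.004
clock: 44.7
tcp_pos: [0.4838, -0.0397, 0.2515]
orientation: [0.016, 0.706, -0.016, 0.708]
contact_force: [-0.2, -0.2, -0.1]
opening: 0.006
```

View pics/r3.png

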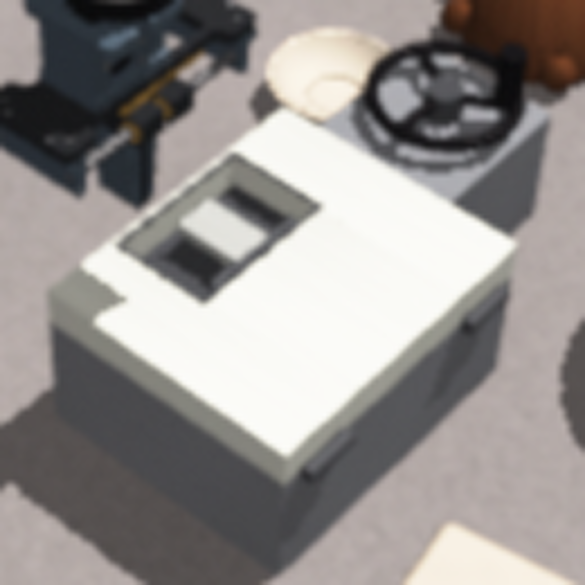

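View pics/r1.png

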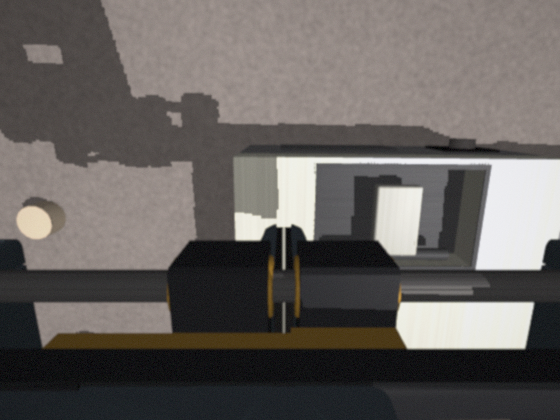

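```bash
python3 -m handwheel '{"jaw":[0.2,0.5,0.5,0.5],"offset":[[-0.2,0.35,0.1],[-0.5,0.7,0.3],[-0.57,1,0.5],[-0.57,1,0.5]],"turn":[[0,0,0],[0,0,0],[0,0,0],[0,0,0]]}'
python3 -m handwheel '{"jaw":[0.5,0.5,0.5,0.5],"offset":[[0,0.35,0.1],[0,0.7,0.3],[0,1,0.4],[0,1,0.4]],"turn":[[0,0,0],[0,0,0],[0,0,0],[0,0,0]]}'
python3 -m handwheel '{"jaw":[0.5,0.5,0.5,0.5],"offset":[[0,0.35,0.1],[0,0.65,0.17],[0,0.65,0.17],[0,0.65,0.17]],"turn":[[0,0,0],[0,0,0],[0,0,0],[0,0,0]]}'
python3 - <<'E'
from h import *
snap('wrist','s1')
print(sensors.read_state()['joint_positions'].round(2))
E
```

```text
clock: 45.2
tcp_pos: [0.5512, 0.0808, 0.3201]
orientation: [0.015, 0.706, -0.015, 0.708]
contact_force: [-1.8, 0.2, -0.3]
opening: 0.325
clock: 45.6
tcp_pos: [0.6024, 0.1981, 0.317]
orientation: [0.015, 0.708, -0.015, 0.706]
contact_force: [-0.2, -1.5, -0.6]
opening: 0.5
clock: 46.0
tcp_pos: [0.6251, 0.2717, 0.3175]
orientation: [0.015, 0.708, -0.016, 0.706]
contact_force: [0.9, 0.5, -0.0]
opening: 0.502
[ 0.38  0.27  1.72 -0.    1.16 -1.15]
```

View pics/s1.png

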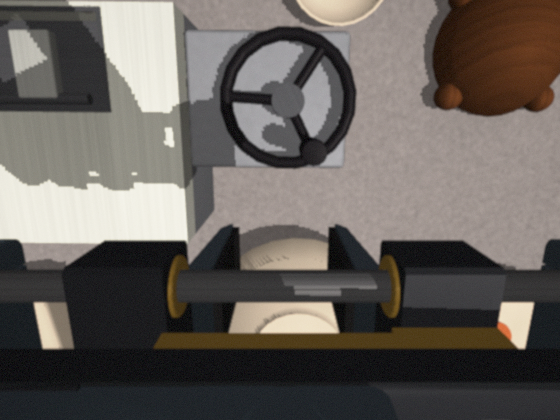

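Run:
```python
from h import *
C=cam('wrist'); k=onz(C,314,151,.189); h=onz(C,288,98,.139); print('knob',k,'hub',h, np.linalg.norm((k-h)[:2]))
T=cam('top')
for z in (0.03,.08,.15): print(onz(T,209,156,z).round(3), onz(T,209,90,z).round(3))
# rim ellipse points left/right/top/bottom
for p in ((222,97),(355,97),(288,28),(288,167)): print(onz(C,*p,.135).round(4))
```

```text
knob [0.58148391 0.29748344 0.189     ] hub [0.53693557 0.27899563 0.139     ] 0.04823228801387775
[0.705 0.283 0.03 ] [0.952 0.285 0.03 ]
[0.69  0.277 0.08 ] [0.931 0.279 0.08 ]
[0.67  0.267 0.15 ] [0.901 0.27  0.15 ]
[0.5331 0.2182 0.135 ]
[0.5386 0.3409 0.135 ]
[0.4778 0.2815 0.135 ]
[0.6005 0.2764 0.135 ]
```

Run:
```python
from h import *
tool([.5815,.2975,.172],down(1.524))
```

```text
off [ 1.216  0.204 -0.37 ] turn [ 0.001 -0.001  0.001]
```

```bash
python3 -m handwheel '{"jaw":[0.5,0.5,0.5,0.5,0.5],"offset":[[0,0.2,-0.37],[0.3,0.2,-0.37],[0.6,0.2,-0.37],[0.6,0.2,-0.37],[0.6,0.2,-0.37]],"turn":[[0,0,0],[0,0,0],[0,0,0],[0,0,0],[0,0,0]]}'
python3 - <<'E'
from h import *
C,im=snap('wrist','t1');tool([.5815,.2975,.172],down(1.524))
E
```

```text
clock: 46.55
tcp_pos: [0.5825, 0.2972, 0.2477]
orientation: [0.016, 0.707, -0.016, 0.707]
contact_force: [-0.1, 0.5, 0.7]
opening: 0.498
off [ 0.64  -0.002 -0.014] turn [ 0.001  0.001 -0.   ]
```

View pics/t1.png

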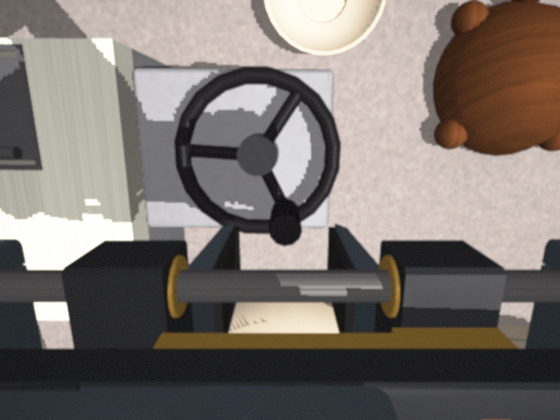

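Centred on the knob at (285,225). Descend and grip.

```bash
python3 -m handwheel '{"jaw":[0.5,0.5,0.5,0.5],"offset":[[0.3,0,-0.01],[0.55,0,-0.01],[0.63,0,-0.01],[0.63,0,-0.01]],"turn":[[0,0,0],[0,0,0],[0,0,0],[0,0,0]]}'
python3 -m handwheel '{"jaw":[0.2,0.1,0.1,0.1,0.1],"offset":[[0,0,0],[0,0,0],[0,0,0],[0,0,0],[0,0,0]],"turn":[[0,0,0],[0,0,0],[0,0,0],[0,0,0],[0,0,0]]}' 15
```

```text
clock: 47.0
tcp_pos: [0.5815, 0.2981, 0.172]
orientation: [0.016, 0.707, -0.016, 0.707]
contact_force: [0.8, 0.6, 0.1]
opening: 0.499
clock: 47.5
tcp_pos: [0.5818, 0.2986, 0.1728]
orientation: [0.016, 0.706, -0.015, 0.707]
contact_force: [-1.6, -0.7, 6.7]
opening: 0.238
```

```bash
cat > circ.py <<'E'
from h import *
import sys
st=sensors.read_state(); p=st['tcp_pos']; r=R.from_quat(st['orientation'])
c=np.array([.538,.279]); d=p[:2]-c; a=np.arctan2(d[1],d[0]); print('alpha deg',np.degrees(a).round(1),'r',np.linalg.norm(d).round(4),'z',p[2].round(4),'F',st['contact_force'].round(1),'open',st['opening'].round(3))
M=down(1.524)
for i in range(1,9):
    b=a+np.radians(15*i); q=np.array([*(c+.048*np.array([np.cos(b),np.sin(b)])),.172])
    o=M.inv().apply(q-p)/.12; print([0]+[float(v) for v in o[1:].round(2)])
E
python3 circ.py
```

```text
Traceback (most recent call last):
  File "circ.py", line 4, in <module>
    c=np.array([.538,.279]); d=p[:2]-c; a=np.arctan2(d[1],d[0]); print('alpha deg',np.degrees(a).round(1),'r',np.linalg.norm(d).round(4),'z',p[2].round(4),'F',st['contact_force'].round(1),'open',st['opening'].round(3))
                                                                                                                                                                                                   ^^^^^^^^^^^^^^^^^^^
AttributeError: 'float' object has no attribute 'round'
```

```bash
sed -i "s/st\['opening'\].round(3)/round(st['opening'],3)/" circ.py; python3 circ.py
```

```text
alpha deg 24.1 r 0.048 z 0.1728 F [-1.6 -0.7  6.7] open 0.238
[0, 0.09, -0.06]
[0, 0.15, -0.14]
[0, 0.2, -0.23]
[0, 0.22, -0.33]
[0, 0.21, -0.44]
[0, 0.18, -0.54]
[0, 0.12, -0.62]
[0, 0.04, -0.69]
```

```bash
python3 -m handwheel '{"jaw":[0.1,0.1,0.1,0.1,0.1,0.1,0.1,0.1],"offset":[[0,0.09,-0.06],[0,0.15,-0.14],[0,0.2,-0.23],[0,0.22,-0.33],[0,0.21,-0.44],[0,0.18,-0.54],[0,0.12,-0.62],[0,0.04,-0.69]],"turn":[[0,0,0],[0,0,0],[0,0,0],[0,0,0],[0,0,0],[0,0,0],[0,0,0],[0,0,0]]}'; python3 circ.py
```

```text
clock: 48.3
tcp_pos: [0.4989, 0.3075, 0.1728]
orientation: [0.016, 0.706, -0.015, 0.708]
contact_force: [4.3, -2.2, 7.6]
opening: 0.234
alpha deg 143.9 r 0.0484 z 0.1728 F [ 4.3 -2.2  7.6] open 0.234
[0, -0.1, -0.04]
[0, -0.2, -0.06]
[0, -0.3, -0.06]
[0, -0.4, -0.02]
[0, -0.49, 0.04]
[0, -0.56, 0.12]
[0, -0.6, 0.21]
[0, -0.62, 0.31]
```

```bash
python3 -m handwheel '{"jaw":[0.1,0.1,0.1,0.1,0.1,0.1,0.1,0.1],"offset":[[0,-0.1,-0.04],[0,-0.2,-0.06],[0,-0.3,-0.06],[0,-0.4,-0.02],[0,-0.49,0.04],[0,-0.56,0.12],[0,-0.6,0.21],[0,-0.62,0.31]],"turn":[[0,0,0],[0,0,0],[0,0,0],[0,0,0],[0,0,0],[0,0,0],[0,0,0],[0,0,0]]}'; python3 circ.py
```

```text
clock: 49.1
tcp_pos: [0.5334, 0.2311, 0.1728]
orientation: [0.016, 0.706, -0.015, 0.707]
contact_force: [-0.7, 9.5, 7.7]
opening: 0.239
alpha deg -95.5 r 0.0482 z 0.1728 F [-0.7  9.5  7.7] open 0.239
[0, 0.01, 0.1]
[0, 0.05, 0.2]
[0, 0.1, 0.29]
[0, 0.18, 0.36]
[0, 0.28, 0.4]
[0, 0.38, 0.42]
[0, 0.49, 0.41]
[0, 0.58, 0.38]
```

```bash
python3 -m handwheel '{"jaw":[0.1,0.1,0.1,0.1,0.1,0.1,0.1,0.1],"offset":[[0,0.01,0.1],[0,0.05,0.2],[0,0.1,0.29],[0,0.18,0.36],[0,0.28,0.4],[0,0.38,0.42],[0,0.49,0.41],[0,0.58,0.38]],"turn":[[0,0,0],[0,0,0],[0,0,0],[0,0,0],[0,0,0],[0,0,0],[0,0,0],[0,0,0]]}'; python3 circ.py
```

```text
clock: 49.9
tcp_pos: [0.5817, 0.2991, 0.1727]
orientation: [0.016, 0.707, -0.016, 0.707]
contact_force: [-5.1, -4.1, 11.5]
opening: 0.241
alpha deg 24.7 r 0.0482 z 0.1727 F [-5.1 -4.1 11.5] open 0.241
[0, 0.09, -0.06]
[0, 0.15, -0.14]
[0, 0.2, -0.24]
[0, 0.21, -0.34]
[0, 0.21, -0.44]
[0, 0.17, -0.54]
[0, 0.11, -0.63]
[0, 0.03, -0.69]
```

```bash
python3 -m handwheel '{"jaw":[0.1,0.1],"offset":[[0,0.03,-0.02],[0,0.05,-0.03]],"turn":[[0,0,0],[0,0,0]]}'; python3 circ.py|head -3
```

```text
clock: 50.1
tcp_pos: [0.5782, 0.3053, 0.1728]
orientation: [0.016, 0.706, -0.015, 0.707]
contact_force: [-0.4, -1.3, 9.4]
opening: 0.241
alpha deg 33.2 r 0.048 z 0.1728 F [-0.4 -1.3  9.4] open 0.241
[0, 0.08, -0.07]
[0, 0.13, -0.16]
```

```bash
python3 -m handwheel '{"jaw":[0.1,0.1],"offset":[[0,0.04,-0.035],[0,0.06,-0.05]],"turn":[[0,0,0],[0,0,0]]}'; python3 circ.py|head -3;  python3 -m handwheel '{"jaw":[0.1,0.1],"offset":[[0,0.025,-0.03],[0,0.045,-0.055]],"turn":[[0,0,0],[0,0,0]]}'; python3 circ.py|head -3
```

```text
clock: 50.3
tcp_pos: [0.5723, 0.3101, 0.1727]
orientation: [0.014, 0.707, -0.017, 0.707]
contact_force: [0.2, -30.5, 18.4]
opening: 0.244
alpha deg 42.2 r 0.0463 z 0.1727 F [  0.2 -30.5  18.4] open 0.244
[0, 0.07, -0.07]
[0, 0.11, -0.17]
clock: 50.5
tcp_pos: [0.566, 0.315, 0.1726]
orientation: [0.014, 0.707, -0.017, 0.707]
contact_force: [0.7, -30.3, 18.8]
opening: 0.342
alpha deg 52.1 r 0.0456 z 0.1726 F [  0.7 -30.3  18.8] open 0.342
[0, 0.06, -0.08]
[0, 0.09, -0.18]
```

```bash
python3 -m handwheel '{"jaw":[0.5,0.5,0.5,0.5],"offset":[[0,0,0],[0,0,0],[0,0,0],[0,0,0]],"turn":[[0,0,0],[0,0,0],[0,0,0],[0,0,0]]}'; python3 -m handwheel '{"jaw":[0.5,0.5,0.5,0.5],"offset":[[-0.3,0,0],[-0.65,0,0],[-1,0,0.5],[-1,0,0.7]],"turn":[[0,0,0],[0,0,0],[0,0,0],[0,0,0]]}'
python3 - <<'E'
from h import *
snap('wrist','u1');snap('scene','u2')
E
```

```text
clock: 50.9
tcp_pos: [0.5657, 0.3178, 0.1716]
orientation: [0.016, 0.707, -0.016, 0.707]
contact_force: [0.2, -0.3, 0.4]
opening: 0.498
clock: 51.3
tcp_pos: [0.6512, 0.3147, 0.2956]
orientation: [0.016, 0.706, -0.015, 0.708]
contact_force: [0.5, 0.7, -0.1]
opening: 0.498
```

View pics/u1.png

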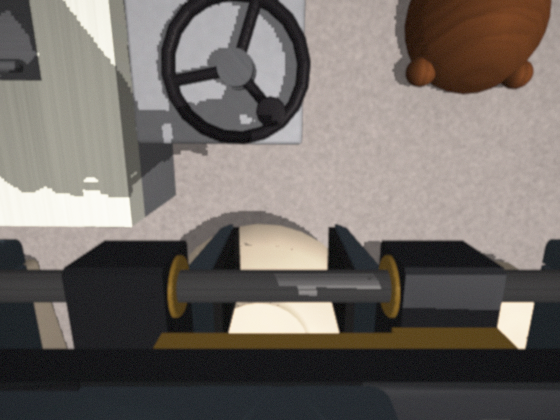

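View pics/u2.png

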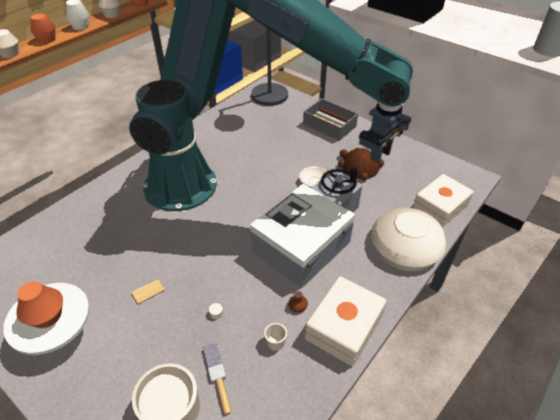

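Run:
```python
from h import *
C=cam('wrist'); k=onz(C,271,109,.189); h=onz(C,236,68,.139); d=k-h; print(k,h,np.linalg.norm(d[:2]),np.degrees(np.arctan2(d[1],d[0])))
d=k[:2]-[.538,.279];print(np.degrees(np.arctan2(d[1],d[0])))
```

```text
[0.57812834 0.30869466 0.189     ] [0.54287851 0.27994766 0.139     ] 0.045485605566137795 39.19799129137396
36.501149328214005
```

Run:
```python
from h import *
tool([.5762,.3083,.172],down(1.524))
```

```text
off [ 1.017 -0.079 -0.652] turn [ 0.001  0.003 -0.001]
```

```bash
python3 -m handwheel '{"jaw":[0.5,0.5,0.5,0.5,0.5,0.5],"offset":[[0,-0.08,-0.35],[0,-0.08,-0.65],[0.3,-0.08,-0.65],[0.6,-0.08,-0.65],[0.85,-0.08,-0.65],[1,-0.08,-0.65]],"turn":[[0,0,0],[0,0,0],[0,0,0],[0,0,0],[0,0,0],[0,0,0]]}'
python3 -m handwheel '{"jaw":[0.3,0.1,0.1,0.1,0.1],"offset":[[0,0,0],[0,0,0],[0,0,0],[0,0,0],[0,0,0]],"turn":[[0,0,0],[0,0,0],[0,0,0],[0,0,0],[0,0,0]]}' 15
python3 circ.py | head -1
python3 -m handwheel '{"jaw":[0.1,0.1],"offset":[[0,0.015,-0.01],[0,0.025,-0.017]],"turn":[[0,0,0],[0,0,0]]}'
python3 circ.py | head -1
```

```text
clock: 52.0
tcp_pos: [0.5698, 0.3074, 0.1689]
orientation: [0.015, 0.708, -0.016, 0.706]
contact_force: [-0.2, 0.3, 0.2]
opening: 0.5
clock: 52.5
tcp_pos: [0.5724, 0.3082, 0.1732]
orientation: [0.016, 0.706, -0.015, 0.708]
contact_force: [1.0, 0.6, 7.3]
opening: 0.238
alpha deg 40.3 r 0.0451 z 0.1732 F [1.  0.6 7.3] open 0.238
clock: 52.7
tcp_pos: [0.571, 0.3096, 0.1732]
orientation: [0.015, 0.706, -0.016, 0.708]
contact_force: [5.5, -22.4, 11.3]
opening: 0.238
alpha deg 42.8 r 0.045 z 0.1732 F [  5.5 -22.4  11.3] open 0.238
```

```bash
python3 -m handwheel '{"jaw":[0.5,0.5,0.5,0.5],"offset":[[0,0,0],[0,0,0],[0,0,0],[0,0,0]],"turn":[[0,0,0],[0,0,0],[0,0,0],[0,0,0]]}'; python3 -m handwheel '{"jaw":[0.5,0.5,0.5,0.5,0.5],"offset":[[-0.3,0,0],[-0.65,0,0],[-1,0,0],[-1,0,0.3],[-1,0,0.5]],"turn":[[0,0,0],[0,0,0],[0,0,0],[0,0,0],[0,0,0]]}'
python3 -m handwheel '{"jaw":[0.5,0.5,0.5],"offset":[[-0.4,0,0],[-0.6,0,0.3],[-0.6,0,0.5]],"turn":[[0,0,0],[0,0,0],[0,0,0]]}'
python3 - <<'E'
from h import *
C,t=snap('top','v1');S,s=snap('scene','v2')
cv2.imwrite('pics/v3.png',cv2.resize(s[130:320,220:410],(600,600),interpolation=cv2.INTER_CUBIC))
print([np.round(onz(C,*p,0),3) for p in ()])
E
```

```text
clock: 53.1
tcp_pos: [0.5695, 0.311, 0.1717]
orientation: [0.016, 0.707, -0.016, 0.707]
contact_force: [-0.4, -0.6, -0.7]
opening: 0.495
clock: 53.6
tcp_pos: [0.6312, 0.3086, 0.2939]
orientation: [0.016, 0.706, -0.015, 0.708]
contact_force: [-1.2, 0.0, -0.1]
opening: 0.501
clock: 53.9
tcp_pos: [0.692, 0.3061, 0.3686]
orientation: [0.016, 0.705, -0.015, 0.709]
contact_force: [-0.2, -0.1, -0.5]
opening: 0.5
[]
```

View pics/v1.png

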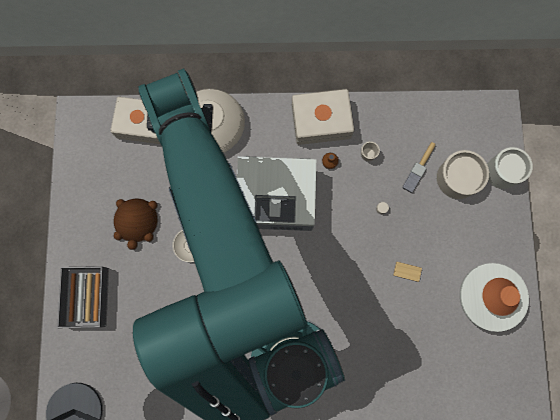

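View pics/v3.png

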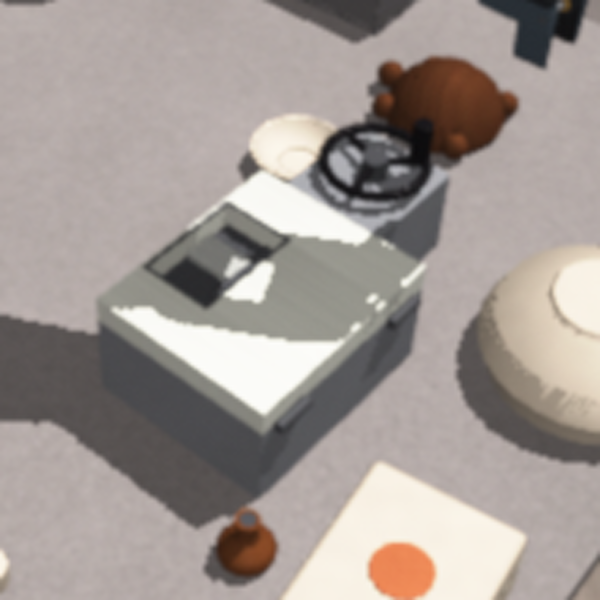

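```bash
python3 -c "
from plant import job; print(job.finish_job())"
```

```text
the job is handed in; nothing more can be done
None
```

I did the whole job in the order asked and handed it in at about 54 s on the robot's clock. The one thing I couldn't confirm directly is that the lid latched.

- **Lid opening:** I pulled the paddle and raised the lid to about 1.3 rad. I then pushed it from below to its stop; the push peaked at about 46 N at the fingers.
- **Vases:** All four went onto the box floor. The last view inside before closing showed them upright. One had been knocked aside early on, so I measured it again before picking it up.
- **Lid closing:** I pressed the lid down near its front edge. It met a hard stop at shut height with 24–31 N, and its corners in the scene picture match those of the shut lid at the start. I took it as latched from the force and the shut position; I did not test it by lifting.
- **Vent:** I led the knob round about 374° anticlockwise until it hit a hard stop at about 30 N. As it stopped, the fingers partly slid off the knob. I gripped it again and a small push met 22 N at once, so the wheel is at its stop.
- **Other things:** In the last pictures the puck, cup, brush, rib, dish, tortoise and brown vase are where they were, and the robot is touching nothing.

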